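Put the blue noodle-sauce cup away in the cup chest

TASK

Raise the lid of the cup chest until its folding stay locks and holds it open, then take the blue cup from the tray and set it mouth-down on the blue cup inside, rim on rim and lined up all round, and let go. Then break the stay by pushing its red knob back, and let the lid down gently under control (never let it drop) until it is fully shut over the two cups; leave everything else where it is.

Things in the scene. Friction and masses are not known exactly. Their poses are not given: they have to be found in the camera images.
- chest: Fixed pale wooden cup chest, 200 (x) x 310 (y) x 116 mm high without its lid, walls and floor 10 mm. Origin: centre of its underside; x points away from its front (the front, with the handle, faces -x, the robot), z up. The lid is hinged along the top of the far (+x) wall. The stay stands inside, near the +y wall, in the plane y = +118 mm.
- lid (a joint): Lid angle in rad: 0 shut, grows as its front edge rises; locked open it stands at about 1.12, leaning back over the far part of the chest, so that near the stay and the cups the tool has to lean, fingers pointing away from the robot and down. The lid is a 12 mm wooden board of about 0.65 kg. Its hinge is stiff enough to hold it by itself above about 1.0 rad, even with the stay broken, but lower down it falls unless held.
- lid_hinge (a point): Middle of the lid's hinge line, at the top far edge of the chest (100, 0, 116 mm in the chest's frame); its axis runs along the chest's y.
- lid_handle (a point): Middle of the lid's handle: a round dark steel bar 12 mm thick, 130 mm long along the chest's y, standing 45 mm off the front edge of the lid in the lid's plane on a small arm at each end (clear length 114 mm). Shut, it lies 245 mm in front of the hinge line and 6 mm above it (122 mm above the table). The round bar can turn between gripper pads.
- stay (a joint): Elbow angle of the brass folding stay, rad (two 90 mm links, one from a bracket on the chest's +y wall to the elbow, one from the elbow to the lid): 0 folded, lid shut; grows as the lid rises; 2.58 straight (this is the highest the lid goes); locked at a stop 0.18 past straight, about 2.76. A weak spring draws it over to the lock once the lid is raised firmly as far as it goes. Locked counts above 2.66, broken below 2.30.
- stay_knob (a point): Middle of the red round knob on the stay's elbow: 22 mm across, 34 mm long along the chest's y, origin at mid-length. Locked, it stands about 30 mm above the chest's rim under the leaning lid, with its robot side free. To break the stay push it some 35 mm square to the stay, that is away from the robot (+x of the chest) and a little down (about 25 degrees); it takes 2 to 6 N, and the lid then sinks slightly and stays up.
- blue_cup: Loose blue cup standing mouth-down on the tray, straight-sided, 64 mm outside diameter, 50 mm high, wall 6 mm, about 0.15 kg, with a white foot on top. Origin: centre of its rim (its lower end as it stands); z up as it stands.
- chest_cup: Loose blue cup of the same size, standing mouth-up on the chest's floor near the middle. Origin: centre of its underside; z up towards its mouth.
- chest_cup_rim (a point): Centre of the chest cup's mouth, 50 mm above its underside, level with the top of its rim.
- tray: Fixed dark wooden tray, 320 (x) x 100 (y) x 8 mm, bearing three cups mouth-down in a row along its x, about 100 mm apart, in any order. Origin: centre of its underside.
- white_cup: Bystander: white cup mouth-down on the tray, same size as the blue one. Origin at the centre of its lower end.
- brown_cup: Bystander: brown cup mouth-down on the tray, same size. Origin at the centre of its lower end.
- brush: Bystander: flour brush 260 x 35 x 62 mm on the left of the table. Origin: centre of its underside.
- bowl: Bystander: black bowl 96 mm across, 45 mm high, at the back right. Origin: centre of its underside.
- flour_jar: Bystander: clear jar 70 mm across, 120 mm high, on the left. Origin: centre of its underside.
- spatula: Bystander: spatula lying at the right. Origin: underside, about mid-length.
Not all that is in view belongs to the job. Leave any purple or yellow look-alike of the blue_cup alone.

How it is judged:
On the way, in this order (a step that is already met when the one before it is completed fails the run):
1. the lid is up and its stay is locked past straight (value of joint stay above 2.66 rad and value of joint lid above 1 rad), for 0.3 s.
2. the blue cup stands mouth-down on the chest cup, rim on rim, let go, with the stay still locked (horizontal distance between blue_cup and chest_cup_rim below 0.006 m and distance between blue_cup and chest_cup_rim below 0.008 m and angle between each of blue_cup, chest_cup's own z axis and vertical below 0.08 rad and value of joint stay above 2.66 rad and contact force between the fingers and blue_cup below 0.1 N), for 0.3 s.
3. the stay is broken: its elbow is folded clearly back from straight (value of joint stay below 2.3 rad), for 0.1 s.
At the end, for the whole second after the job is handed in: The lid is fully shut (under 0.03 rad) and inside the chest the blue cup rests mouth-down on the chest cup, both upright (within 0.08 rad), rims meeting (axes within 6 mm, rims together), nothing moving (value of joint lid below 0.03 rad and horizontal distance between blue_cup and chest_cup_rim below 0.006 m and distance between blue_cup and chest_cup_rim below 0.008 m and angle between each of blue_cup, chest_cup's own z axis and vertical below 0.08 rad and linear speed of blue_cup below 0.02 m/s and z of chest_cup in the frame of chest below 0.02 m); the robot touches nothing.
It fails at once if the lid falls (it comes down faster than 1.5 rad/s) (velocity of joint lid below -1.5 rad/s).
It fails at once if another cup or other thing on the table is disturbed (moved over 20 mm) (distance of any of white_cup, brown_cup, brush, bowl, flour_jar, spatula from where it was at the start of the episode above 0.02 m).
It also fails if it takes over 72 s, if anything falls off the work surface, if the arm or the gripper's body presses on something with over 40 N, if the wrist force passes 120 N, or if a joint passes its speed limit or range.

ROBOT

A 7-joint arm with a two-finger parallel gripper is mounted at the origin on the work surface. World frame = base frame: x ahead of the robot, y to its left, z up, the work surface at z = 0. Lengths are in m, angles in rad, forces in N, time in s.
With the tool pointing down it reaches from about 0.4 to 0.875 m from the base axis. Payload 19.3 kg.
Tool frame: the origin (TCP) lies midway between the tips of the shut fingers; the grasp point (between the pads) lies 19 mm behind it; z points along the fingers, y is the line along which they close (so a half turn about z gives the same grasp; the last joint's range is limited). The gripper opens to 85 mm and grips with 20 to 120 N. Pads are 22 mm wide; open, the fingers measure 114 mm over their backs; the gripper's body (76 mm by 85 mm) begins 54 mm behind the grasp point. The pads swing forward as they close: fully open they stand 13 mm farther back than shut.
Start: joints at [-1.253, 0.521, -0.036, 1.599, 0.021, 1.021, -0.113], TCP at [0.236, 0.579, 0.231] pointing down, gripper open.
Joint ranges: [-2.91, 2.91], [-0.3, 2.13], [-1.5, 1.42], [0.17, 2.43], [-1.26, 4.41], [0.16, 1.93], [-2.52, 2.52]. Speed limits (rad/s): [1.89, 1.89, 2.39, 2.39, 3.01, 3.01, 3.01].

INTERFACE

Orientations are given as a 3x3 rotation matrix whose columns are the frame's x, y, z axes.
In Python, from rig import read_state, optics, ticket gives the robot as it stands.
- The arm moves only by the tool step_arm, never from a script. Its argument "increments" is a list of rows, each a list of 4 numbers: the shift along the tool's x, y, z in cm, then the turn about the tool's z in degrees. In form: [[x, y, z, roll], ...]. A call has 1 to 8 rows; each row shifts and turns the commanded pose from where the row before left it, along the tool's axes as they then stand; what a row does not reach is not made up. A row lasts 1/12 s, in which the tool goes at most 41.7 mm and 7.16 degrees, less where a joint would pass 70% of its speed; a pose out of reach is approached as far as the arm can. A call with a gripper value outside its range is refused whole. "fingers" is the gripper command: -1 is fully open, 1 is shut, values between are in proportion, set as the call begins (left out, the last holds). The fingers move at their own pace and stop on an object; the grip force is fixed at half the most. Time passes only in rows, so rows that do not move let the fingers close. It gives the time, the measured TCP pose, the force, the opening and the grip force at its end, in the units of the state.
- read_state(): the state, without advancing time (a new reading comes with each control period).
- optics.get_image(name): name is "scene" or "top" or "wrist"; returns a dict with "color" (480x640x3 uint8, red, green, blue), "range_z" (480x640 float32, m along the optical axis (not along the pixel's ray), 0 where there is no reading), "camera_matrix" (3x3 intrinsics, pixels), "distortion" ([k1, k2, p1, p2, k3] as OpenCV has them; the pictures are not rectified), "rvec" (rotation vector, rad) and "tvec" (3), from world to camera coordinates, as OpenCV has them. Camera axes: x right, y down, z forward; pixel columns grow to the right and rows downward; lengths in m; the calibration is good to about 2 mm. A picture is of the moment at which its call begins.
- ticket.finish_job(): hands the job in; it is judged then, once.
The state is a dict: "clock": time; "joints": joint angles; "joint_velocities": joint speeds; "joint_torque": joint torques, N m; "tcp_pos": TCP position; "orientation": TCP orientation; "contact_force": force on the tool from outside, world axes, zero at the start; "moment": the same for the moment, N m; "grip_width": finger opening in m; "grip_force": force on a finger pad.
Only numpy, scipy, OpenCV 4.12 (cv2) and the standard library are available. Lean on these libraries where they do the work, as an engineer would, in place of code of your own. Each camera call takes 0.05 s, during which the arm holds its last target. There are 200 camera calls.

## Working session

There is one attempt and no reset: what is moved stays moved. The work goes in short steps, Python scripts to look and compute and a tool call to move; the robot and the scene stay as the last step left them, time stands still between calls to the robot, and variables do not carry over. Pictures are saved under pics/ and viewed, at most 10 in all, crops included, and the job is handed in when it is done.

Besides the shell and the picture viewer there is one more tool, called after "Request:" as name(argument=value, ...), one argument or row to a line, values as JSON. step_arm: Moves the arm, as the interface text tells. Its arguments: {"type":"object","properties":{"increments":{"type":"array"},"fingers":{"type":"number"}},"required":["increments"]}

```bash
ls; mkdir -p pics
cat > h.py <<'E'
import numpy as np, cv2
from rig import read_state, optics, ticket
np.set_printoptions(precision=4,suppress=True)
def grab(n):
    d=optics.get_image(n); R=cv2.Rodrigues(np.array(d["rvec"],float))[0]; d["R"]=R; d["t"]=np.array(d["tvec"],float).reshape(3); return d
def cloud(d):
    "world point per pixel from range_z"
    K=np.array(d["camera_matrix"],float); h,w=d["range_z"].shape
    u,v=np.meshgrid(np.arange(w),np.arange(h))
    p=cv2.undistortPoints(np.stack([u,v],-1).reshape(-1,1,2).astype(float),K,np.array(d["distortion"],float)).reshape(h,w,2)
    z=d["range_z"][...,None]; P=np.concatenate([p*z,z],-1)
    W=(P-d["t"])@d["R"]; W[d["range_z"]<=0]=np.nan
    return W
def onplane(d,uv,z):
    K=np.array(d["camera_matrix"],float)
    p=cv2.undistortPoints(np.array(uv,float).reshape(-1,1,2),K,np.array(d["distortion"],float)).reshape(-1,2)
    r=np.c_[p,np.ones(len(p))]@d["R"]; c=-d["R"].T@d["t"]
    return c+r*((z-c[2])/r[:,2])[:,None]
def save(d,n): cv2.imwrite("pics/"+n+".png",cv2.cvtColor(d["color"],cv2.COLOR_RGB2BGR))
E
python3 - <<'E'
from h import *
s=read_state()
for k,v in s.items(): print(k,np.array(v))
for n in("scene","top"):
    d=grab(n); save(d,n+"0"); print(n,-d["R"].T@d["t"],d["R"][2]); np.savez("pics/%s0.npz"%n,**{k:np.array(v) for k,v in d.items()})
E
```

```text
pics
clock 0.0
joints [-1.2532  0.522  -0.0363  1.6     0.0212  1.0211 -0.1128]
joint_velocities [-0.0008 -0.0011  0.0001  0.     -0.0001 -0.0002  0.0002]
joint_torque [  0.0002 -92.7114   1.9803 -36.993    0.0179   0.0083  -0.    ]
tcp_pos [0.2363 0.5783 0.2307]
orientation [[-0.9257  0.3782 -0.0003]
 [ 0.3782  0.9257 -0.0011]
 [-0.0001 -0.0011 -1.    ]]
contact_force [0.3172 0.8387 0.5308]
moment [-0.0108  0.0461  0.0001]
grip_force 0.0
grip_width 0.08531663474791448
scene [1.1792 0.9195 0.8799] [-0.4643 -0.6867 -0.5593]
top [ 0.3201 -0.0453  1.4048] [ 0.1736 -0.0005 -0.9848]
```

View pics/scene0.png

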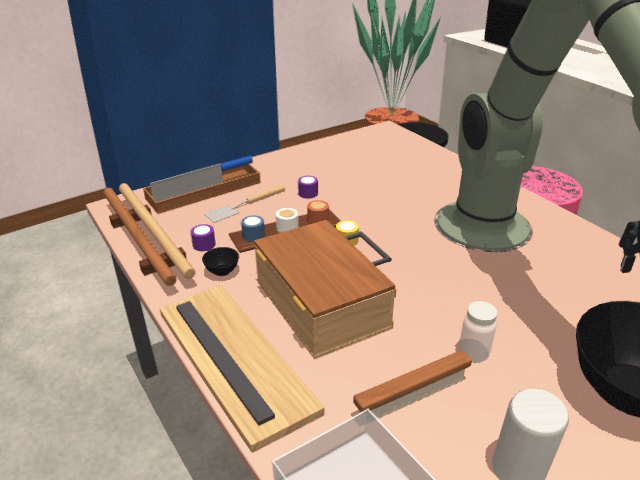

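View pics/top0.png

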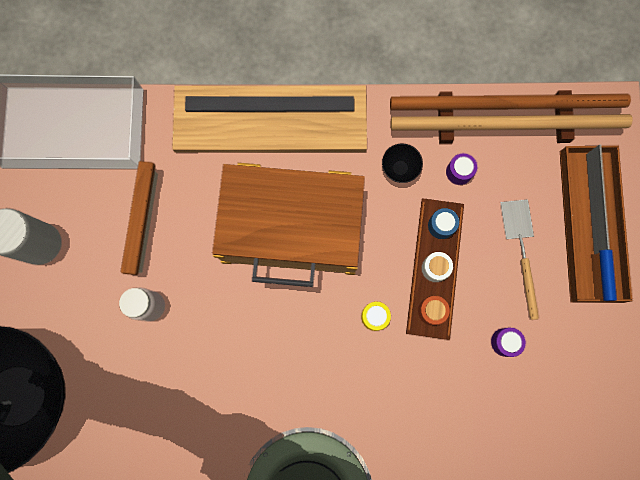

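Scene view: chest with lid shut (handle loop near (375,248)), tray at right behind it. Top view: lid spans about (215..365, 165..272), handle bar about (283,283), and the blue cup is at (445,222), with white (438,267) and brown (435,310) next to it.

Run:
```python
from h import *
d=dict(np.load("pics/top0.npz")); W=cloud(d); Z=W[...,2]
win=np.zeros(Z.shape,bool); win[150:300,200:380]=1
m=(win&(abs(Z-.128)<.008))
hsv=cv2.cvtColor(d["color"],cv2.COLOR_RGB2HSV)
print("lid z",np.nanmedian(Z[190:250,240:340]),"table",np.nanmedian(Z[350:360,300:340]))
wood=m&(hsv[...,1]>90)&(hsv[...,2]>70)
wood=cv2.morphologyEx(wood.astype(np.uint8),cv2.MORPH_OPEN,np.ones((7,7)))>0
P=W[wood][:,:2].astype(np.float32)
print("lid rect",cv2.minAreaRect(P),cv2.boxPoints(cv2.minAreaRect(P)))
dark=m&(hsv[...,2]<80); dark[:255]=0
H=W[dark&(abs(Z-.125)<.012)][:,:3]; print("handle n",len(H)); print("handle rect",cv2.minAreaRect(H[:,:2].astype(np.float32)),np.median(H[:,2]))
for n,(u,v) in dict(blue=(445,222),white=(438,267),brown=(435,310)).items():
    a=np.zeros(Z.shape,bool);a[v-25:v+25,u-25:u+25]=1
    q=W[a&(abs(Z-.058)<.006)]; (c,r)=cv2.minEnclosingCircle(q[:,:2].astype(np.float32)); print(n,c,r,np.median(q[:,2]),len(q))
    b=a&(hsv[...,1]<60)&(hsv[...,2]>200); vv,uu=np.nonzero(b); 
    if len(uu): print("  foot",onplane(d,[(uu.mean(),vv.mean())],.06))
```

```text
lid z 0.1281137317197204 table -0.00012690277809698712
lid rect ((0.6018679141998291, 0.03635817766189575), (0.3123440146446228, 0.20174640417099), 84.81787109375) [[ 0.4873 -0.1101]
 [ 0.6882 -0.1283]
 [ 0.7164  0.1828]
 [ 0.5155  0.201 ]]
handle n 366
handle rect ((0.47594010829925537, 0.039221301674842834), (0.28032130002975464, 0.0513606071472168), 84.75508117675781) 0.12639304734112236
blue (0.5984660387039185, -0.312046080827713) 0.03197633847594261 0.058245753178241225 606
  foot [[ 0.5984 -0.3118  0.06  ]]
white (0.49791768193244934, -0.293959379196167) 0.03224910795688629 0.05826940773163218 614
  foot [[ 0.4977 -0.2934  0.06  ]]
brown (0.3999461531639099, -0.282854288816452) 0.03221914917230606 0.0581597944792807 631
```

Request:
step_arm(
  increments=[
    [0, 0, -3, 0],
    [0, 0, -3, 0],
    [0, 0, -3, 0],
    [0, 0, -3, 0],
    [0, 3.5, 0, 0],
    [0, 3.5, 0, 0],
    [0, 3.5, 0, 0],
    [0, 3.5, 0, 0],
  ],
  fingers=-1,
)

```text
clock: 0.77
tcp_pos: [0.2897, 0.7093, 0.3513]
orientation: [[-0.926, 0.378, 0.0], [0.378, 0.926, 0.0], [-0.0, 0.0, -1.0]]
contact_force: [1.2, 0.4, 0.1]
grip_width: 0.0851
grip_force: 0.0
```

Request:
step_arm(
  increments=[
    [0, 4, 0, 0],
    [0, 4, 0, 0],
    [0, 4, 0, 0],
    [0, 4, 0, 0],
    [0, 4, 0, 0],
    [0, 4, 0, 0],
  ],
)

```text
clock: 1.27
tcp_pos: [0.3438, 0.8044, 0.3428]
orientation: [[-0.918, 0.398, 0.008], [0.397, 0.918, -0.009], [-0.011, -0.005, -1.0]]
contact_force: [2.2, -0.8, -0.1]
grip_width: 0.0853
grip_force: 0.0
```

Request:
step_arm(
  increments=[
    [0, 4, 0, 0],
    [0, 4, 0, 0],
    [0, 4, 0, 0],
    [0, 4, 0, 0],
    [0, 4, 0, 0],
    [0, 4, 0, 0],
  ],
)

```text
clock: 1.77
tcp_pos: [0.3208, 0.8234, 0.3165]
orientation: [[-0.952, 0.304, 0.025], [0.303, 0.953, -0.024], [-0.031, -0.015, -0.999]]
contact_force: [-0.2, -0.0, -0.3]
grip_width: 0.0851
grip_force: 0.0
```

Run:
```python
from h import *
s=read_state()
for k in("joints","tcp_pos","orientation"): print(k,np.array(s[k]))
```

```text
joints [-1.192   1.1272 -0.8103  0.2133  0.7834  1.8806 -0.0814]
tcp_pos [0.3208 0.8234 0.3165]
orientation [[-0.9523  0.304   0.0251]
 [ 0.3034  0.9526 -0.024 ]
 [-0.0312 -0.0152 -0.9994]]
```

Request:
step_arm(
  increments=[
    [0, -4, -2, -6.4],
    [0, -4, -2, -6.4],
    [0, -4, 0, 0],
    [0, -4, 0, 0],
    [0, -4, 0, 0],
    [0, -4, 0, 0],
    [0, -4, 0, 0],
    [0, -4, 0, 0],
  ],
)

```text
clock: 2.43
tcp_pos: [0.2762, 0.5955, 0.343]
orientation: [[-0.982, 0.188, 0.021], [0.188, 0.982, -0.02], [-0.025, -0.016, -1.0]]
contact_force: [1.7, 0.8, 1.9]
grip_width: 0.0855
grip_force: 0.0
```

```bash
cat >> h.py <<'E'
def st():
    s=read_state(); R=np.array(s["orientation"]); p=np.array(s["tcp_pos"])
    print("t",round(s["clock"],2),"q",np.array(s["joints"]),"p",p,"z",R[:,2],"y",R[:,1],"F",np.array(s["contact_force"]),"w",round(s["grip_width"],4),"gf",round(s["grip_force"],1))
    return R,p
def to(target):
    "tool-axis shift in cm to a world TCP target"
    R,p=st(); print("go cm",100*R.T@(np.array(target)-p))
E
python3 -c "
from h import *
to([.65,-.05,.38])"
```

```text
t 2.43 q [-0.669   0.6619 -1.0184  1.3165  0.5746  1.4788 -0.2672] p [0.2762 0.5955 0.343 ] z [ 0.0215 -0.0204 -0.9996] y [ 0.1881  0.982  -0.016 ] F [1.6575 0.8056 1.886 ] w 0.0855 gf 0.0
go cm [-48.9102 -56.4196  -1.5835]
```

Request:
step_arm(
  increments=[
    [-2.4, -2.8, -0.2, -1],
    [-2.4, -2.8, -0.2, -1],
    [-2.4, -2.8, -0.2, -1],
    [-2.4, -2.8, -0.2, -1],
    [-2.4, -2.8, -0.2, -1],
    [-2.4, -2.8, -0.2, -0.7],
    [-2.4, -2.8, -0.2, 0],
    [-2.4, -2.8, -0.2, 0],
  ],
)

```text
clock: 3.1
tcp_pos: [0.4381, 0.3495, 0.368]
orientation: [[-0.996, 0.089, 0.021], [0.089, 0.996, -0.019], [-0.023, -0.017, -1.0]]
contact_force: [1.1, -0.0, -0.6]
grip_width: 0.0853
grip_force: 0.0
```

Request:
step_arm(
  increments=[
    [-2.4, -2.8, -0.2, 0],
    [-2.4, -2.8, -0.2, 0],
    [-2.4, -2.8, -0.2, 0],
    [-2.4, -2.8, -0.2, 0],
    [-2.4, -2.8, -0.2, 0],
    [-2.4, -2.8, -0.2, 0],
    [-2.4, -2.8, -0.2, 0],
    [-2.4, -2.8, -0.2, 0],
  ],
)

```text
clock: 3.77
tcp_pos: [0.6089, 0.1095, 0.3922]
orientation: [[-0.996, 0.089, 0.021], [0.089, 0.996, -0.019], [-0.023, -0.017, -1.0]]
contact_force: [-0.8, -0.1, -0.9]
grip_width: 0.0856
grip_force: 0.0
```

```bash
python3 -c "
from h import *
to([.65,-.05,.38])"
```

```text
t 3.77 q [ 0.3745  0.568  -1.0971  1.3659  0.529   1.4978  0.7919] p [0.6089 0.1095 0.3922] z [ 0.0212 -0.0193 -0.9996] y [ 0.0894  0.9958 -0.0173] F [-0.7725 -0.1299 -0.9317] w 0.0856 gf 0.0
go cm [ -5.4816 -15.4947   1.6159]
```

Request:
step_arm(
  increments=[
    [-1, -3.5, 0, 0],
    [-1, -3.5, 0, 0],
    [-1, -3.5, 0, 0],
    [-1, -3.5, 0, 0],
    [0, 0, -4, 0],
    [0, 0, -4, 0],
    [0, 0, -4, 0],
    [0, 0, -4, 0],
  ],
)

```text
clock: 4.43
tcp_pos: [0.6315, -0.029, 0.5572]
orientation: [[-0.996, 0.09, 0.021], [0.089, 0.996, -0.019], [-0.023, -0.017, -1.0]]
contact_force: [0.9, 0.3, 0.7]
grip_width: 0.0853
grip_force: 0.0
```

Request:
step_arm(
  increments=[
    [0, 0, -4, 0],
    [0, 0, -4, 0],
    [0, 0, -4, 0],
    [0, 0, -4, 0],
    [0, 0, -4, 0],
    [0, 0, -4, 0],
  ],
)

```text
clock: 4.93
tcp_pos: [0.6352, -0.0324, 0.5695]
orientation: [[-0.993, 0.092, -0.074], [0.094, 0.995, -0.025], [0.071, -0.032, -0.997]]
contact_force: [0.7, 0.3, -0.6]
grip_width: 0.0854
grip_force: 0.0
```

```bash
python3 -c "
from h import *
st()"
```

```text
t 4.93 q [ 0.0564  0.4991 -0.2372  0.8044  0.1346  1.9244  1.3626] p [ 0.6352 -0.0324  0.5695] z [-0.0737 -0.0253 -0.997 ] y [ 0.0917  0.9953 -0.0321] F [ 0.7033  0.2925 -0.6406] w 0.0854 gf 0.0
```

Request:
step_arm(
  increments=[
    [-4, 0, 0, 0],
    [-4, 0, 0, 0],
    [-4, 0, 0, 0],
    [-4, 0, 0, 0],
  ],
)

```text
clock: 5.27
tcp_pos: [0.7048, -0.0468, 0.5394]
orientation: [[-0.992, 0.105, -0.064], [0.106, 0.994, -0.007], [0.063, -0.014, -0.998]]
contact_force: [0.5, -2.2, 0.3]
grip_width: 0.0853
grip_force: 0.0
```

```bash
python3 -c "
from h import *
st()"
```

```text
t 5.27 q [-0.1199  0.6697  0.3058  0.6194 -0.185   1.933   1.5328] p [ 0.7048 -0.0468  0.5394] z [-0.0637 -0.007  -0.9979] y [ 0.1052  0.9944 -0.0137] F [ 0.5213 -2.1628  0.3475] w 0.0853 gf 0.0
```

Request:
step_arm(
  increments=[
    [-4, 0, 0, 0],
    [-4, 0, 0, 0],
    [-4, 0, 0, 0],
    [-4, 0, 0, 0],
  ],
)

```text
clock: 5.6
tcp_pos: [0.8118, -0.06, 0.4771]
orientation: [[-0.994, 0.105, 0.013], [0.105, 0.994, -0.012], [-0.014, -0.011, -1.0]]
contact_force: [-0.5, -1.8, 1.0]
grip_width: 0.0854
grip_force: 0.0
```

```bash
python3 -c "
from h import *
st()"
```

```text
t 5.6 q [-0.0603  0.9263  0.4164  0.2901 -0.343   1.9323  1.5346] p [ 0.8118 -0.06    0.4771] z [ 0.013  -0.012  -0.9998] y [ 0.1048  0.9944 -0.0106] F [-0.505  -1.8465  0.984 ] w 0.0854 gf 0.0
```

Request:
step_arm(
  increments=[
    [-4, 0, 0, 0],
    [-4, 0, 0, 0],
    [-2, 0, -3, 0],
    [-2, 0, -3, 0],
  ],
)

```text
clock: 5.93
tcp_pos: [0.8327, -0.0687, 0.4933]
orientation: [[-0.99, 0.114, 0.086], [0.113, 0.993, -0.018], [-0.087, -0.008, -0.996]]
contact_force: [-0.4, 0.3, 0.6]
grip_width: 0.0854
grip_force: 0.0
```

```bash
python3 -c "
from h import *
st()"
```

```text
t 5.93 q [-0.0377  0.9665  0.5528  0.1802 -0.487   1.9325  1.5288] p [ 0.8327 -0.0687  0.4933] z [ 0.0856 -0.018  -0.9962] y [ 0.1141  0.9934 -0.0081] F [-0.4324  0.2852  0.6352] w 0.0854 gf 0.0
```

Request:
step_arm(
  increments=[
    [0, 0, -4, 0],
    [0, 0, -4, 0],
    [0, 0, -4, 0],
    [0, 0, -4, 0],
  ],
)

```text
clock: 6.27
tcp_pos: [0.7649, -0.0594, 0.6089]
orientation: [[-0.981, 0.108, 0.16], [0.107, 0.994, -0.018], [-0.161, -0.0, -0.987]]
contact_force: [0.9, 0.3, 0.6]
grip_width: 0.0852
grip_force: 0.0
```

```bash
python3 -c "
from h import *
st()"
```

```text
t 6.27 q [-0.0798  0.7385  0.4091  0.3293 -0.3072  1.9325  1.535 ] p [ 0.7649 -0.0594  0.6089] z [ 0.1604 -0.0179 -0.9869] y [ 0.108   0.9942 -0.0005] F [0.8973 0.2646 0.5956] w 0.0852 gf 0.0
```

Request:
step_arm(
  increments=[
    [-4, 0, 0, 0],
    [-4, 0, 0, 0],
    [-3, 0, -2, 0],
    [-3, 0, -3, 0],
    [0, 0, -4, 0],
    [0, 0, -4, 0],
  ],
)

```text
clock: 6.77
tcp_pos: [0.7984, -0.073, 0.6193]
orientation: [[-0.963, 0.122, 0.241], [0.117, 0.993, -0.033], [-0.244, -0.003, -0.97]]
contact_force: [-0.3, -2.0, -1.0]
grip_width: 0.0851
grip_force: 0.0
```

```bash
python3 -c "
from h import *
st()"
```

```text
t 6.77 q [-0.0426  0.8201  0.6022  0.1694 -0.5127  1.9326  1.5307] p [ 0.7984 -0.073   0.6193] z [ 0.2413 -0.0329 -0.9699] y [ 0.1217  0.9926 -0.0034] F [-0.296  -2.0246 -1.0254] w 0.0851 gf 0.0
```

Request:
step_arm(
  increments=[
    [0, 0, -4, 0],
    [0, 0, -4, 0],
    [0, 0, -4, 0],
    [-4, 0, 0, 0],
    [-4, 0, 0, 0],
    [-3, 0, -3, 0],
    [-2, 0, -4, 0],
    [0, 0, -4, 0],
  ],
)

```text
clock: 7.43
tcp_pos: [0.7501, -0.0769, 0.7253]
orientation: [[-0.919, 0.129, 0.372], [0.125, 0.992, -0.036], [-0.373, 0.013, -0.928]]
contact_force: [0.1, -0.9, -0.2]
grip_width: 0.0856
grip_force: 0.0
```

```bash
python3 -c "
from h import *
st()"
```

```text
t 7.43 q [-0.0452  0.6852  0.6298  0.1685 -0.529   1.9327  1.5298] p [ 0.7501 -0.0769  0.7253] z [ 0.3716 -0.0357 -0.9277] y [0.1289 0.9916 0.0135] F [ 0.1116 -0.9073 -0.1896] w 0.0856 gf 0.0
```

```bash
cat >> h.py <<'E'
from scipy.spatial.transform import Rotation as Ro
def plan(wps,roll=0,n=8,p=None,R=None):
    "rows (cm,deg) through n even steps to a world target, rolling evenly"
    if R is None: R,p=st()
    out=[];d=(np.array(wps)-p)/n
    for i in range(n):
        out.append([*(100*R.T@d),roll/n]); R=R@Ro.from_euler('z',roll/n,degrees=True).as_matrix()
    print(np.round(out,2).tolist(), "len/row cm",100*np.linalg.norm(d)); return R
C=np.array([.6019,.0364,0]); X=np.array([.9959,-.0903,0]); Y=np.array([.0903,.9959,0])
def ch(x,y,z): return C+X*x+Y*y+np.array([0,0,z])
E
python3 - <<'E'
from h import *
R,p=st(); Rz=R[:,2]
h=ch(-.145,0,.122); print("handle",h)
print("pre",h+.019*Rz-.09*Rz)
plan(h+.019*Rz-.09*Rz,88,16,p,R)
E
```

```text
t 7.43 q [-0.0452  0.6852  0.6298  0.1685 -0.529   1.9327  1.5298] p [ 0.7501 -0.0769  0.7253] z [ 0.3716 -0.0357 -0.9277] y [0.1289 0.9916 0.0135] F [ 0.1116 -0.9073 -0.1896] w 0.0856 gf 0.0
handle [0.4575 0.0495 0.122 ]
pre [0.4311 0.052  0.1879]
[[3.19, 0.5, 2.35, 5.5], [3.22, 0.19, 2.35, 5.5], [3.22, -0.12, 2.35, 5.5], [3.2, -0.43, 2.35, 5.5], [3.14, -0.73, 2.35, 5.5], [3.06, -1.03, 2.35, 5.5], [2.94, -1.32, 2.35, 5.5], [2.8, -1.6, 2.35, 5.5], [2.64, -1.86, 2.35, 5.5], [2.45, -2.1, 2.35, 5.5], [2.23, -2.33, 2.35, 5.5], [2.0, -2.53, 2.35, 5.5], [1.75, -2.71, 2.35, 5.5], [1.48, -2.86, 2.35, 5.5], [1.2, -2.99, 2.35, 5.5], [0.91, -3.09, 2.35, 5.5]] len/row cm 3.98854458127035
```

Request:
step_arm(
  increments=[
    [3.2, 0.5, 2.4, 5.5],
    [3.2, 0.2, 2.4, 5.5],
    [3.2, -0.1, 2.4, 5.5],
    [3.2, -0.4, 2.4, 5.5],
    [3.1, -0.7, 2.4, 5.5],
    [3.1, -1.0, 2.4, 5.5],
    [2.9, -1.3, 2.4, 5.5],
    [2.8, -1.6, 2.4, 5.5],
  ],
  fingers=0.06,
)

```text
clock: 8.1
tcp_pos: [0.6633, -0.0566, 0.5684]
orientation: [[-0.76, 0.528, 0.379], [0.562, 0.827, -0.025], [-0.327, 0.194, -0.925]]
contact_force: [0.9, -0.3, 2.1]
grip_width: 0.0402
grip_force: 0.0
```

Request:
step_arm(
  increments=[
    [2.6, -1.8, 2.3, 5.5],
    [2.4, -2.1, 2.3, 5.5],
    [2.2, -2.3, 2.3, 5.5],
    [2.0, -2.5, 2.3, 5.5],
    [1.8, -2.7, 2.3, 5.5],
    [1.5, -2.8, 2.3, 5.5],
  ],
)

```text
clock: 8.6
tcp_pos: [0.5378, -0.0626, 0.3679]
orientation: [[-0.349, 0.857, 0.379], [0.922, 0.386, -0.024], [-0.167, 0.341, -0.925]]
contact_force: [1.8, -1.0, -0.0]
grip_width: 0.0403
grip_force: 0.0
```

Run:
```python
from h import *
R,p=st(); Rz=R[:,2]
h=ch(-.145,0,.122)
print(Ro.from_matrix(R).as_matrix())
plan(h+.019*Rz-.09*Rz,11,4,p,R)
```

```text
t 8.6 q [-0.9345  0.0616  0.9915  1.9791 -0.067   0.7398  0.4783] p [ 0.5378 -0.0626  0.3679] z [ 0.3791 -0.0239 -0.9251] y [0.857  0.3861 0.3413] F [ 1.7931 -0.9892 -0.0473] w 0.0403 gf 0.0
[[-0.349   0.857   0.3791]
 [ 0.9222  0.3861 -0.0239]
 [-0.1668  0.3413 -0.9251]]
[[4.31, -2.74, 3.08, 2.75], [4.17, -2.94, 3.08, 2.75], [4.03, -3.14, 3.08, 2.75], [3.87, -3.33, 3.08, 2.75]] len/row cm 5.964843286869432
```

Run:
```python
from h import *
R,p=st(); Rz=R[:,2]
# roll so tool x is along chest Y
roll=np.degrees(np.arctan2(Y@R[:,1],Y@R[:,0])); print("roll",roll)
h=ch(-.145,0,.122)
print(plan(h+.019*Rz-.09*Rz,roll,8,p,R))
```

```text
t 8.6 q [-0.9345  0.0616  0.9915  1.9791 -0.067   0.7398  0.4783] p [ 0.5378 -0.0626  0.3679] z [ 0.3791 -0.0239 -0.9251] y [0.857  0.3861 0.3413] F [ 1.7931 -0.9892 -0.0473] w 0.0403 gf 0.0
roll 27.510087343504196
[[2.16, -1.37, 1.54, 3.44], [2.07, -1.5, 1.54, 3.44], [1.98, -1.62, 1.54, 3.44], [1.88, -1.73, 1.54, 3.44], [1.77, -1.84, 1.54, 3.44], [1.65, -1.94, 1.54, 3.44], [1.53, -2.04, 1.54, 3.44], [1.41, -2.13, 1.54, 3.44]] len/row cm 2.982421643434716
[[ 0.0863  0.9213  0.3791]
 [ 0.9962 -0.0835 -0.0239]
 [ 0.0097  0.3797 -0.9251]]
```

Request:
step_arm(
  increments=[
    [2.2, -1.4, 1.5, 3.4],
    [2.1, -1.5, 1.5, 3.4],
    [2.0, -1.6, 1.5, 3.4],
    [1.9, -1.7, 1.5, 3.4],
    [1.8, -1.8, 1.5, 3.4],
    [1.7, -1.9, 1.5, 3.4],
    [1.5, -2.0, 1.5, 3.4],
    [1.4, -2.1, 1.5, 3.4],
  ],
)

```text
clock: 9.27
tcp_pos: [0.4332, 0.0526, 0.1927]
orientation: [[0.08, 0.923, 0.377], [0.997, -0.077, -0.025], [0.006, 0.377, -0.926]]
contact_force: [-119.7, -35.2, -63.2]
grip_width: 0.0403
grip_force: 0.0
```

Run:
```python
from h import *
d=grab("wrist"); save(d,"w1")
R,p=st(); Rz=R[:,2]
h=ch(-.145,0,.122)
to(h+.019*Rz-.06*Rz)
W=cloud(d); m=(abs(W[...,2]-.125)<.02)
hs=cv2.cvtColor(d["color"],cv2.COLOR_RGB2HSV)
m&=hs[...,2]<90
q=W[m]; c=(q-C)@np.array([X,Y,[0,0,1]]).T
k=(c[:,0]<-.12)&(c[:,0]>-.17)&(abs(c[:,1])<.05); print(k.sum(),np.median(c[k],0),c[k].min(0),c[k].max(0))
```

```text
t 9.32 q [-1.073   0.1927  0.7815  2.4301  0.0275  0.2089 -0.4363] p [0.4351 0.0588 0.192 ] z [ 0.38   -0.0199 -0.9248] y [ 0.9213 -0.0806  0.3803] F [-4.4809  7.3283 -4.2342] w 0.0407 gf 0.0
t 9.32 q [-1.073   0.1927  0.7815  2.4301  0.0275  0.2089 -0.4363] p [0.4351 0.0588 0.192 ] z [ 0.38   -0.0199 -0.9248] y [ 0.9213 -0.0806  0.3803] F [-4.4809  7.3283 -4.2342] w 0.0407 gf 0.0
go cm [-0.8259 -0.5279  3.246 ]
1300 [-0.1502 -0.0138  0.1269] [-0.153  -0.05    0.1211] [-0.1422  0.0499  0.1297]
```

View pics/w1.png

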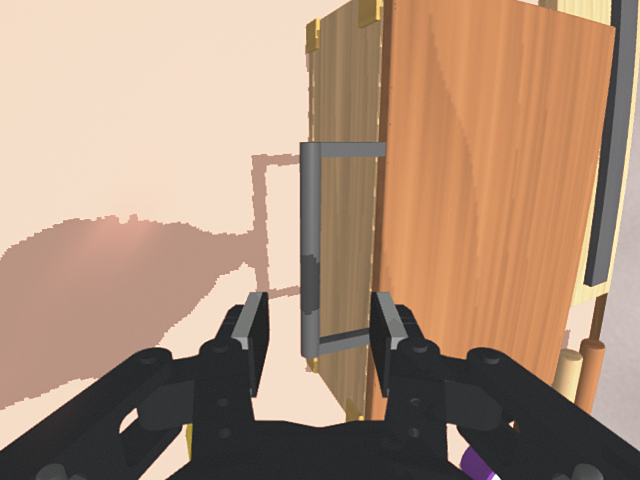

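Wrist view: the handle bar runs at about u=310, v=145..355, passing between the half-open pads (268 and 372). The force spike came from joint 4 reaching its stop, so I'll go gently here.

Request:
step_arm(
  increments=[
    [-0.2, -0.2, 0.6, 0],
    [-0.2, -0.2, 0.8, 0],
    [-0.2, -0.2, 1.0, 0],
    [-0.1, -0.1, 1.0, 0],
    [0, 0, 1.0, 0],
  ],
)

```text
clock: 9.73
tcp_pos: [0.4433, 0.0442, 0.1606]
orientation: [[0.079, 0.925, 0.372], [0.997, -0.073, -0.031], [-0.001, 0.373, -0.928]]
contact_force: [0.4, -1.0, -0.5]
grip_width: 0.0406
grip_force: 0.0
```

Run:
```python
from h import *
R,p=st(); Rz=R[:,2]
to(ch(-.147,0,.123)+.019*Rz)
```

```text
t 9.73 q [-0.5317  0.2379  0.2115  2.4265  0.6653  0.1661 -1.054 ] p [0.4433 0.0442 0.1606] z [ 0.3716 -0.0308 -0.9279] y [ 0.925  -0.0728  0.3729] F [ 0.3564 -0.9619 -0.4844] w 0.0406 gf 0.0
t 9.73 q [-0.5317  0.2379  0.2115  2.4265  0.6653  0.1661 -1.054 ] p [0.4433 0.0442 0.1606] z [ 0.3716 -0.0308 -0.9279] y [ 0.925  -0.0728  0.3729] F [ 0.3564 -0.9619 -0.4844] w 0.0406 gf 0.0
go cm [ 0.6502 -0.3134  5.8245]
```

Request:
step_arm(
  increments=[
    [0.1, -0.1, 0.8, 0],
    [0.1, -0.1, 0.8, 0],
    [0.1, 0, 0.8, 0],
    [0.1, 0, 0.8, 0],
    [0.1, 0, 0.8, 0],
    [0.1, 0, 0.8, 0],
  ],
)

```text
clock: 10.23
tcp_pos: [0.4599, 0.0484, 0.1158]
orientation: [[0.08, 0.925, 0.372], [0.997, -0.073, -0.031], [-0.002, 0.373, -0.928]]
contact_force: [-0.3, -1.2, 1.1]
grip_width: 0.0403
grip_force: 0.0
```

Run:
```python
from h import *
R,p=st(); Rz=R[:,2]
to(ch(-.147,0,.123)+.019*Rz)
```

```text
t 10.23 q [-0.3128  0.3687 -0.0381  2.4153  1.5306  0.1701 -1.9254] p [0.4599 0.0484 0.1158] z [ 0.3718 -0.0314 -0.9278] y [ 0.9249 -0.0735  0.3731] F [-0.2634 -1.1663  1.1208] w 0.0403 gf 0.0
t 10.23 q [-0.3128  0.3687 -0.0381  2.4153  1.5306  0.1701 -1.9254] p [0.4599 0.0484 0.1158] z [ 0.3718 -0.0314 -0.9278] y [ 0.9249 -0.0735  0.3731] F [-0.2634 -1.1663  1.1208] w 0.0403 gf 0.0
go cm [ 0.0876 -0.1461  1.0657]
```

Request:
step_arm(
  increments=[
    [0, -0.1, 0.5, 0],
    [0, 0, 0.5, 0],
    [0, 0, 0, 0],
  ],
)

```text
clock: 10.48
tcp_pos: [0.4625, 0.048, 0.1057]
orientation: [[0.08, 0.925, 0.371], [0.997, -0.073, -0.032], [-0.003, 0.372, -0.928]]
contact_force: [-0.1, 0.1, 0.2]
grip_width: 0.0402
grip_force: 0.0
```

Request:
step_arm(
  increments=[
    [0, 0, 0, 0],
    [0, 0, 0, 0],
    [0, 0, 0, 0],
    [0, 0, 0, 0],
    [0, 0, 0, 0],
  ],
  fingers=1,
)

```text
clock: 10.9
tcp_pos: [0.4621, 0.0472, 0.1061]
orientation: [[0.082, 0.925, 0.371], [0.997, -0.075, -0.033], [-0.003, 0.372, -0.928]]
contact_force: [-4.9, 0.6, 10.5]
grip_width: 0.01
grip_force: 58.5
```

Run:
```python
from h import *
R,p=st(); Rz=R[:,2]
print("grip pt in chest",(p-.019*Rz-C)@np.array([X,Y,[0,0,1]]).T)
```

```text
t 10.9 q [-0.2729  0.3963 -0.0814  2.4139  1.6635  0.1888 -2.0555] p [0.4621 0.0472 0.1061] z [ 0.3707 -0.0333 -0.9282] y [ 0.9252 -0.0746  0.3722] F [-4.9183  0.5574 10.5427] w 0.01 gf 58.5
grip pt in chest [-0.1472 -0.0019  0.1238]
```

```bash
cat >> h.py <<'E'
def arc(phis,R,off=0.0):
    "rows in tool axes for bar going through lid angles phis (starting at phis[0])"
    b=[ch(.1-.245*np.cos(f+.024),0,.116+.245*np.sin(f+.024)) for f in phis]
    D=np.diff(b,axis=0)*100@R; print(np.round(np.c_[D,np.zeros(len(D))],2).tolist()); return b
def lidang():
    R,p=st(); c=(p-.019*R[:,2]-C)@np.array([X,Y,[0,0,1]]).T; d=c-[.1,0,.116]
    print("grip pt chest",c,"rad",np.hypot(d[0],d[2]),"phi",np.arctan2(d[2],-d[0])-.024); return R,p
E
python3 - <<'E'
from h import *
R,p=lidang()
arc([0,.02,.05,.09,.13,.17,.21,.25,.29],R)
arc(np.arange(.29,.80,.06),R)
arc(np.r_[np.arange(.77,1.14,.06),1.16],R)
E
```

```text
t 10.9 q [-0.2729  0.3963 -0.0814  2.4139  1.6635  0.1888 -2.0555] p [0.4621 0.0472 0.1061] z [ 0.3707 -0.0333 -0.9282] y [ 0.9252 -0.0746  0.3722] F [-4.9183  0.5574 10.5427] w 0.01 gf 58.5
grip pt chest [-0.1472 -0.0019  0.1238] rad 0.24736805109410792 phi 0.007458112145449086
[[-0.0, 0.2, -0.45, 0.0], [-0.0, 0.31, -0.66, 0.0], [-0.0, 0.45, -0.87, 0.0], [-0.0, 0.48, -0.85, 0.0], [-0.0, 0.52, -0.83, 0.0], [-0.0, 0.55, -0.81, 0.0], [-0.01, 0.58, -0.79, 0.0], [-0.01, 0.61, -0.76, 0.0]]
[[-0.01, 0.98, -1.1, 0.0], [-0.01, 1.04, -1.04, 0.0], [-0.01, 1.1, -0.98, 0.0], [-0.01, 1.16, -0.91, 0.0], [-0.01, 1.21, -0.84, 0.0], [-0.01, 1.26, -0.76, 0.0], [-0.01, 1.3, -0.69, 0.0], [-0.01, 1.34, -0.61, 0.0]]
[[-0.01, 1.37, -0.53, 0.0], [-0.01, 1.4, -0.44, 0.0], [-0.01, 1.43, -0.36, 0.0], [-0.01, 1.44, -0.27, 0.0], [-0.01, 1.46, -0.18, 0.0], [-0.01, 1.47, -0.1, 0.0], [-0.01, 0.73, -0.02, 0.0]]
```

Request:
step_arm(
  increments=[
    [0, 0.2, -0.45, 0],
    [0, 0.3, -0.65, 0],
    [0, 0.45, -0.85, 0],
    [0, 0.5, -0.85, 0],
  ],
)

```text
clock: 11.23
tcp_pos: [0.4643, 0.047, 0.1368]
orientation: [[0.081, 0.926, 0.369], [0.997, -0.074, -0.034], [-0.004, 0.37, -0.929]]
contact_force: [5.8, -4.4, -6.7]
grip_width: 0.0098
grip_force: 58.3
```

Run:
```python
from h import *
R,p=lidang()
```

```text
t 11.23 q [-0.2626  0.3198 -0.089   2.3854  1.1219  0.2043 -1.504 ] p [0.4643 0.047  0.1368] z [ 0.3686 -0.0335 -0.929 ] y [ 0.926  -0.0741  0.3701] F [ 5.7971 -4.4289 -6.6681] w 0.0098 gf 58.3
grip pt chest [-0.145  -0.0018  0.1544] rad 0.24799089501960075 phi 0.13152714047919042
```

Request:
step_arm(
  increments=[
    [0, 0.5, -0.85, 0],
    [0, 0.55, -0.8, 0],
    [0, 0.6, -0.8, 0],
    [0, 0.6, -0.75, 0],
    [0, 1.0, -1.1, 0],
    [0, 1.05, -1.05, 0],
    [0, 1.1, -1.0, 0],
    [0, 1.15, -0.9, 0],
  ],
)

```text
clock: 11.9
tcp_pos: [0.4965, 0.0439, 0.228]
orientation: [[0.082, 0.927, 0.366], [0.997, -0.074, -0.035], [-0.005, 0.367, -0.93]]
contact_force: [-18.2, -2.5, 6.9]
grip_width: 0.0101
grip_force: 61.3
```

Run:
```python
from h import *
R,p=lidang()
```

```text
t 11.9 q [ 0.0529  0.1901 -0.3993  2.2087  0.5223  0.4633 -0.8439] p [0.4965 0.0439 0.228 ] z [ 0.3658 -0.0351 -0.93  ] y [ 0.9271 -0.0742  0.3674] F [-18.209   -2.4671   6.8678] w 0.0101 gf 61.3
grip pt chest [-0.1127 -0.002   0.2457] rad 0.24908139787511088 phi 0.5236709136560451
```

Request:
step_arm(
  increments=[
    [0, 1.2, -0.85, 0],
    [0, 1.25, -0.75, 0],
    [0, 1.3, -0.7, 0],
    [0, 1.35, -0.6, 0],
    [0, 1.35, -0.55, 0],
    [0, 1.4, -0.45, 0],
    [0, 1.4, -0.35, 0],
    [0, 1.45, -0.3, 0],
  ],
)

```text
clock: 12.57
tcp_pos: [0.5805, 0.0365, 0.3105]
orientation: [[0.083, 0.926, 0.368], [0.997, -0.075, -0.036], [-0.005, 0.37, -0.929]]
contact_force: [2.3, -7.5, -9.2]
grip_width: 0.0101
grip_force: 62.0
```

Run:
```python
from h import *
R,p=lidang()
```

```text
t 12.57 q [ 0.1383  0.2187 -0.4357  1.9218  0.357   0.6937 -0.5926] p [0.5805 0.0365 0.3105] z [ 0.3679 -0.0358 -0.9292] y [ 0.9261 -0.0754  0.3696] F [ 2.2959 -7.4741 -9.2183] w 0.0101 gf 62.0
grip pt chest [-0.0284 -0.0018  0.3281] rad 0.24793632642543992 phi 1.002639703123951
```

Request:
step_arm(
  increments=[
    [0, 1.0, -0.1, 0],
    [0, 1.0, -0.1, 0],
    [0, 0.8, -0.05, 0],
    [0, 0.6, 0, 0],
    [0, 0.4, 0, 0],
    [0, 0.3, 0, 0],
    [0, 0, 0, 0],
    [0, 0, 0, 0],
  ],
)

```text
clock: 13.23
tcp_pos: [0.6111, 0.0341, 0.325]
orientation: [[0.083, 0.931, 0.356], [0.996, -0.075, -0.038], [-0.009, 0.358, -0.934]]
contact_force: [-68.4, -3.3, 24.8]
grip_width: 0.0098
grip_force: 70.3
```

Run:
```python
from h import *
R,p=lidang()
d=grab("scene"); save(d,"s1"); np.savez("pics/s1.npz",**{k:np.array(v) for k,v in d.items()})
cv2.imwrite("pics/s1c.png",cv2.cvtColor(cv2.resize(d["color"][130:370,180:500],None,fx=2,fy=2),cv2.COLOR_RGB2BGR))
```

```text
t 13.23 q [ 0.1414  0.2623 -0.4338  1.8216  0.3478  0.7633 -0.5565] p [0.6111 0.0341 0.325 ] z [ 0.3561 -0.0379 -0.9337] y [ 0.9307 -0.0748  0.358 ] F [-68.3887  -3.2613  24.8386] w 0.0098 gf 70.3
grip pt chest [ 0.0026 -0.0014  0.3428] rad 0.2468055984977589 phi 1.1410645617376416
```

View pics/s1c.png

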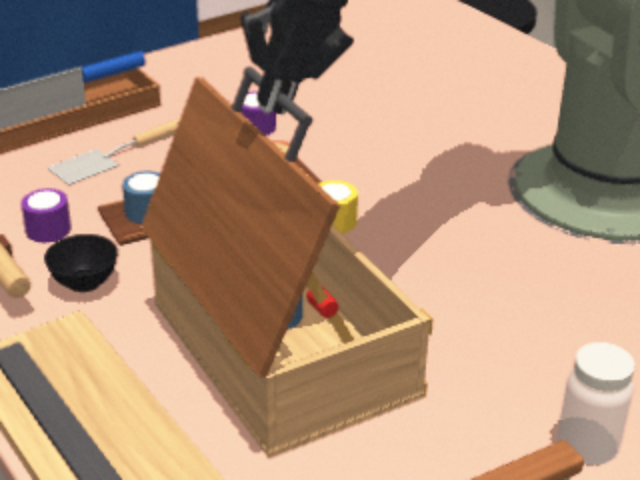

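Scene crop: the lid is up, the red knob shows at crop (322,300), and the rim of the chest cup is partly visible behind the lid edge at (290,310).

Request:
step_arm(
  increments=[
    [0, -0.5, 0, 0],
    [0, -0.5, 0, 0],
    [0, 0, 0, 0],
  ],
)

```text
clock: 13.53
tcp_pos: [0.6067, 0.0344, 0.3235]
orientation: [[0.083, 0.927, 0.367], [0.997, -0.075, -0.036], [-0.006, 0.369, -0.93]]
contact_force: [-9.8, -7.0, 1.5]
grip_width: 0.0101
grip_force: 64.8
```

```bash
cat >> h.py <<'E'
B=np.array([X,Y,[0,0,1]])
def knob(d):
    hs=cv2.cvtColor(d["color"],cv2.COLOR_RGB2HSV); W=cloud(d); c=(W-C)@B.T
    m=((hs[...,0]<5)|(hs[...,0]>175))&(hs[...,1]>190)&(hs[...,2]>90)&(abs(c[...,0])<.15)&(abs(c[...,1])<.17)&(c[...,2]>.02)&(c[...,2]<.25)
    q=c[m]; print("knob n",m.sum(), "med",np.median(q,0) if len(q) else None,"min",q.min(0) if len(q) else None,"max",q.max(0) if len(q) else None)
E
python3 - <<'E'
from h import *
knob(dict(np.load("pics/s1.npz")))
R,p=lidang()
for n in ("scene","top"): knob(grab(n))
E
```

```text
knob n 91 med [0.0105 0.1222 0.15  ] min [-0.0016  0.0924  0.1358] max [0.0185 0.1286 0.1589]
t 13.53 q [ 0.1417  0.2511 -0.4332  1.844   0.3515  0.74   -0.5647] p [0.6067 0.0344 0.3235] z [ 0.3669 -0.0361 -0.9295] y [ 0.9265 -0.0752  0.3687] F [-9.8277 -6.9774  1.4666] w 0.0101 gf 64.8
grip pt chest [-0.002  -0.0015  0.3411] rad 0.2471716127391251 phi 1.1213612117843086
knob n 84 med [0.0052 0.1228 0.1519] min [-0.0069  0.0968  0.136 ] max [0.0148 0.1272 0.1612]
knob n 0 med None min None max None
```

Request:
step_arm(
  increments=[
    [0, 0, 0, 0],
    [0, 0, 0, 0],
    [0, 0, 0, 0],
    [0, 0, -1, 0],
    [0, 0, -2, 0],
    [0, 0, -3, 0],
    [0, 0, -3, 0],
  ],
  fingers=0.06,
)

```text
clock: 14.22
tcp_pos: [0.5747, 0.039, 0.4088]
orientation: [[0.081, 0.926, 0.369], [0.997, -0.074, -0.033], [-0.004, 0.37, -0.929]]
contact_force: [0.3, -1.2, 0.5]
grip_width: 0.0402
grip_force: 0.0
```

Run:
```python
from h import *
R,p=st()
d=grab("scene"); knob(d)
W=cloud(d); c=(W-C)@B.T
hs=cv2.cvtColor(d["color"],cv2.COLOR_RGB2HSV)
m=(abs(c[...,1])<.14)&(c[...,2]>.16)&(c[...,2]<.28)&(c[...,0]<.11)&(c[...,0]>0)&(hs[...,0]<20)&(hs[...,1]>90)
q=c[m]; print(len(q)); a=np.polyfit(q[:,2],q[:,0],1); print("lid angle (outer face)",np.pi/2-np.arctan(-a[0]))
# chest cup + blue cup
for n in ("scene","top"):
    d=grab(n); W=cloud(d); c=(W-C)@B.T; hs=cv2.cvtColor(d["color"],cv2.COLOR_RGB2HSV)
    b=(hs[...,0]>90)&(hs[...,0]<118)&(hs[...,1]>80)&(abs(c[...,0])<.09)&(abs(c[...,1])<.13)&(c[...,2]>.0)&(c[...,2]<.09)
    q=c[b]; print(n,len(q), q.min(0) if len(q) else '', q.max(0) if len(q) else '')
    np.savez("pics/%s2.npz"%n,**{k:np.array(v) for k,v in d.items()})
```

```text
t 14.22 q [ 0.179   0.1252 -0.4657  1.7748  0.2393  0.9104 -0.4686] p [0.5747 0.039  0.4088] z [ 0.3688 -0.0334 -0.9289] y [ 0.926  -0.0743  0.3703] F [ 0.3251 -1.1625  0.5   ] w 0.0402 gf 0.0
knob n 91 med [0.0002 0.1225 0.1531] min [-0.0099  0.0919  0.14  ] max [0.0111 0.1275 0.1615]
4646
lid angle (outer face) 1.1525870246443937
scene 22 [-0.0427 -0.0267  0.0113] [-0.0267 -0.0161  0.0285]
top 582 [-0.0517 -0.0805  0.0098] [ 0.0103 -0.0258  0.0686]
```

Run:
```python
from h import *
d=dict(np.load("pics/top2.npz")); W=cloud(d); c=(W-C)@B.T; hs=cv2.cvtColor(d["color"],cv2.COLOR_RGB2HSV)
b=(hs[...,0]>90)&(hs[...,0]<118)&(hs[...,1]>80)&(abs(c[...,0])<.09)&(abs(c[...,1])<.13)&(abs(c[...,2]-.06)<.006)
v,u=np.nonzero(b); print(u.min(),u.max(),v.min(),v.max(),len(u),np.median(c[b],0)); q=c[b]
from scipy.optimize import least_squares
print("rim bbox",q.min(0),q.max(0))
cv2.imwrite("pics/t2c.png",cv2.cvtColor(cv2.resize(d["color"][150:300,200:400],None,fx=4,fy=4),cv2.COLOR_RGB2BGR))
R,p=st(); roll=np.degrees(np.arctan2(-(-X@R[:,1]*0+Y@R[:,0]),Y@R[:,1])); print("roll",roll)
R2=plan([.56,-.10,.42],roll,14,p,R); print(R2)
```

```text
302 325 218 244 151 [-0.025  -0.0571  0.0596]
rim bbox [-0.0509 -0.0805  0.0547] [ 0.0103 -0.0258  0.0656]
t 14.37 q [ 0.1788  0.1234 -0.4655  1.774   0.241   0.908  -0.4702] p [0.5757 0.039  0.4105] z [ 0.3737 -0.0339 -0.9269] y [ 0.9239 -0.0746  0.3752] F [ 0.4432 -0.2866 -0.2369] w 0.0397 gf 0.0
roll -89.4781267363561
[[-1.0, -0.0, -0.07, -6.39], [-0.99, -0.12, -0.07, -6.39], [-0.97, -0.22, -0.07, -6.39], [-0.94, -0.33, -0.07, -6.39], [-0.9, -0.43, -0.07, -6.39], [-0.85, -0.53, -0.07, -6.39], [-0.78, -0.62, -0.07, -6.39], [-0.71, -0.71, -0.07, -6.39], [-0.62, -0.78, -0.07, -6.39], [-0.53, -0.84, -0.07, -6.39], [-0.44, -0.9, -0.07, -6.39], [-0.33, -0.94, -0.07, -6.39], [-0.23, -0.97, -0.07, -6.39], [-0.12, -0.99, -0.07, -6.39]] len/row cm 1.0012441970915082
[[-0.9231  0.0903  0.3737]
 [ 0.0837  0.9959 -0.0339]
 [-0.3753 -0.     -0.9269]]
```

View pics/t2c.png

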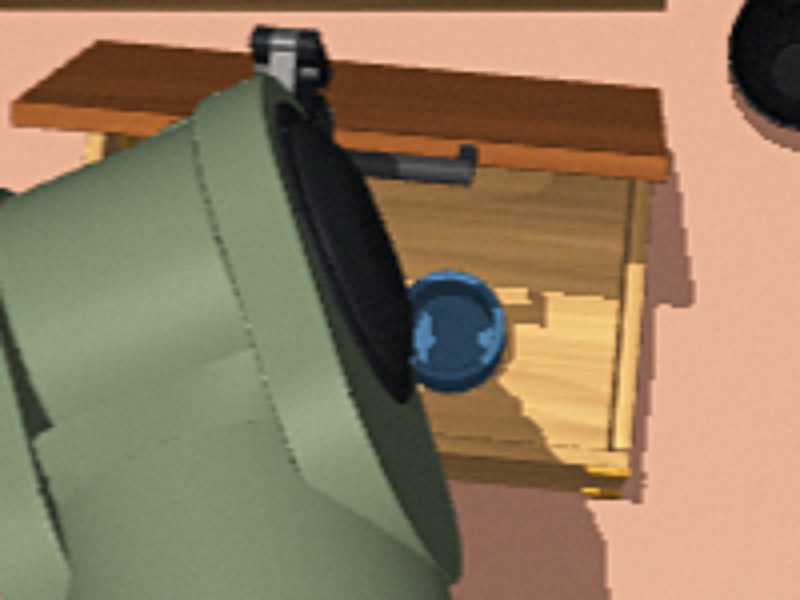

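Request:
step_arm(
  increments=[
    [-1.65, 0, -0.1, -6.4],
    [-1.6, -0.2, -0.1, -6.4],
    [-1.6, -0.35, -0.1, -6.4],
    [-1.55, -0.55, -0.1, -6.4],
    [-1.5, -0.7, -0.1, -6.4],
    [-1.4, -0.9, -0.1, -6.4],
    [-1.3, -1.0, -0.1, -6.4],
    [-1.15, -1.15, -0.1, -6.4],
  ],
  fingers=-1,
)

```text
clock: 15.03
tcp_pos: [0.5616, -0.0929, 0.415]
orientation: [[-0.674, 0.64, 0.369], [0.679, 0.733, -0.034], [-0.292, 0.228, -0.929]]
contact_force: [0.6, 0.4, 0.7]
grip_width: 0.0852
grip_force: 0.0
```

Request:
step_arm(
  increments=[
    [-1.0, -1.3, -0.1, -6.4],
    [-0.9, -1.4, -0.1, -6.4],
    [-0.7, -1.5, -0.1, -6.4],
    [-0.55, -1.55, -0.1, -6.4],
    [-0.35, -1.6, -0.1, -6.4],
    [-0.2, -1.6, -0.1, -6.4],
  ],
)

```text
clock: 15.53
tcp_pos: [0.5505, -0.1908, 0.4206]
orientation: [[-0.926, 0.084, 0.369], [0.076, 0.997, -0.034], [-0.37, -0.003, -0.929]]
contact_force: [-0.5, 0.3, -1.5]
grip_width: 0.0853
grip_force: 0.0
```

Run:
```python
from h import *
R,p=st(); Rz=R[:,2]
roll=np.degrees(np.arctan2(-Y@R[:,0],Y@R[:,1])); print("roll",roll)
t=np.array([.5985,-.312,.040])+.026*Rz; print("tcp grasp",t)
plan([t[0],t[1],.18],roll,8,p,R)
```

```text
t 15.53 q [ 0.6614  0.1337 -0.442   1.7346  0.0056  0.9101  1.7189] p [ 0.5505 -0.1908  0.4206] z [ 0.3689 -0.0338 -0.9289] y [ 0.0835  0.9965 -0.003 ] F [-0.5255  0.3467 -1.5227] w 0.0853 gf 0.0
roll 0.4265765623188434
tcp grasp [ 0.6081 -0.3129  0.0158]
[[0.33, -1.45, 3.11, 0.05], [0.33, -1.45, 3.11, 0.05], [0.33, -1.45, 3.11, 0.05], [0.33, -1.45, 3.11, 0.05], [0.33, -1.45, 3.11, 0.05], [0.32, -1.45, 3.11, 0.05], [0.32, -1.45, 3.11, 0.05], [0.32, -1.45, 3.11, 0.05]] len/row cm 3.4488813204992788
```

Request:
step_arm(
  increments=[
    [0.3, -1.45, 2.7, 0],
    [0.3, -1.45, 2.7, 0],
    [0.3, -1.45, 2.7, 0],
    [0.3, -1.45, 2.7, 0],
    [0.3, -1.45, 2.7, 0],
    [0.3, -1.45, 2.7, 0],
    [0.3, -1.45, 2.7, 0],
    [0.3, -1.45, 2.7, 0],
  ],
)

```text
clock: 16.2
tcp_pos: [0.5981, -0.3115, 0.2099]
orientation: [[-0.925, 0.089, 0.369], [0.082, 0.996, -0.034], [-0.37, -0.001, -0.929]]
contact_force: [1.0, -0.7, 0.7]
grip_width: 0.0851
grip_force: 0.0
```

Run:
```python
from h import *
R,p=st(); Rz=R[:,2]
d=grab("top"); W=cloud(d); c=(W-C)@B.T; hs=cv2.cvtColor(d["color"],cv2.COLOR_RGB2HSV)
bl=(hs[...,0]>90)&(hs[...,0]<118)&(hs[...,1]>80)
b=bl&(abs(c[...,0])<.09)&(abs(c[...,1])<.13)&(abs(c[...,2]-.06)<.004)
q=c[b]; print("n",len(q),q.min(0),q.max(0))
cc,r=cv2.minEnclosingCircle(q[:,:2].astype(np.float32)); print("rim circle chest frame",cc,r,"world",ch(cc[0],cc[1],.06))
# silhouette: all blue pixels near the cup mouth, ellipse onto plane z=.06
b2=cv2.morphologyEx((bl&(abs(c[...,0])<.09)&(abs(c[...,1])<.13)&(c[...,2]<.075)).astype(np.uint8),cv2.MORPH_CLOSE,np.ones((5,5)))
cn=max(cv2.findContours(b2,cv2.RETR_EXTERNAL,cv2.CHAIN_APPROX_NONE)[0],key=cv2.contourArea)
w=onplane(d,cn.reshape(-1,2),.06); print("silh circle",cv2.minEnclosingCircle(w[:,:2].astype(np.float32)))
d0=dict(np.load("pics/top0.npz")); 
t=np.array([.5985,-.312,.040])+.026*Rz
plan([t[0],t[1],.10],0,4,p,R); plan([t[0],t[1],t[2]],0,8,np.array([t[0],t[1],.10]),R)
```

```text
t 16.2 q [ 0.7257  0.4978 -0.3705  1.7951  0.1025  0.5183  1.831 ] p [ 0.5981 -0.3115  0.2099] z [ 0.369  -0.0337 -0.9288] y [ 0.0886  0.9961 -0.0009] F [ 0.9812 -0.6691  0.7163] w 0.0851 gf 0.0
n 176 [-0.0513 -0.0805  0.0562] [ 0.0095 -0.0201  0.064 ]
rim circle chest frame (-0.02026054635643959, -0.0503283366560936) 0.03174864500761032 world [ 0.5772 -0.0119  0.06  ]
silh circle ((0.57362961769104, -0.011788202449679375), 0.034572768956422806)
[[0.78, -0.01, 2.65, 0.0], [0.78, -0.01, 2.65, 0.0], [0.78, -0.01, 2.65, 0.0], [0.78, -0.01, 2.65, 0.0]] len/row cm 2.758834258023437
[[0.39, 0.0, 0.98, 0.0], [0.39, 0.0, 0.98, 0.0], [0.39, 0.0, 0.98, 0.0], [0.39, 0.0, 0.98, 0.0], [0.39, 0.0, 0.98, 0.0], [0.39, 0.0, 0.98, 0.0], [0.39, 0.0, 0.98, 0.0], [0.39, 0.0, 0.98, 0.0]] len/row cm 1.0518725796053465
```

Request:
step_arm(
  increments=[
    [0.8, 0, 2.65, 0],
    [0.8, 0, 2.65, 0],
    [0.8, 0, 2.6, 0],
    [0.8, 0, 2.6, 0],
    [0.4, 0, 1.0, 0],
    [0.4, 0, 1.0, 0],
    [0.4, 0, 1.0, 0],
    [0.4, 0, 1.0, 0],
  ],
)

```text
clock: 16.92
tcp_pos: [0.6078, -0.3124, 0.0596]
orientation: [[-0.924, 0.089, 0.371], [0.082, 0.996, -0.035], [-0.372, -0.002, -0.928]]
contact_force: [0.6, 0.0, 0.0]
grip_width: 0.0853
grip_force: 0.0
```

Run:
```python
from h import *
R,p=st(); Rz=R[:,2]
t=np.array([.5985,-.312,.040])+.026*Rz
plan(t,0,4,p,R)
d=grab("wrist"); save(d,"w2")
```

```text
t 16.92 q [ 0.6407  0.7222 -0.269   1.8613  0.1828  0.2212  1.7795] p [ 0.6078 -0.3124  0.0596] z [ 0.3707 -0.0349 -0.9281] y [ 0.089   0.996  -0.0019] F [0.569  0.0309 0.0439] w 0.0853 gf 0.0
[[0.4, -0.01, 1.02, 0.0], [0.4, -0.01, 1.02, 0.0], [0.4, -0.01, 1.02, 0.0], [0.4, -0.01, 1.02, 0.0]] len/row cm 1.0935274449648074
```

View pics/w2.png

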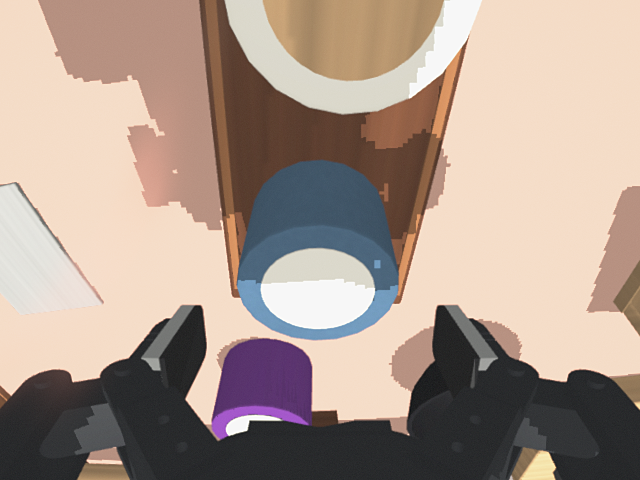

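Wrist view: the blue cup (foot centre about (318,288)) is centred between the pads (185 and 455), with the white cup beyond it at the top.

Run:
```python
from h import *
d=grab("wrist"); R,p=st(); c=-d["R"].T@d["t"]; print("cam",c,"in tool",R.T@(c-p))
```

```text
t 17.02 q [ 0.6406  0.7235 -0.2689  1.8621  0.1828  0.2217  1.7794] p [ 0.6069 -0.3119  0.0583] z [ 0.3686 -0.0338 -0.929 ] y [ 0.0889  0.996  -0.0009] F [-0.6367  0.4428  0.4744] w 0.0854 gf 0.0
cam [ 0.4873 -0.3017  0.1634] in tool [ 0.0726 -0.0005 -0.142 ]
```

Request:
step_arm(
  increments=[
    [0.3, 0, 0.8, 0],
    [0.3, 0, 0.8, 0],
    [0, 0, 0, 0],
  ],
)

```text
clock: 17.27
tcp_pos: [0.6072, -0.312, 0.041]
orientation: [[-0.925, 0.089, 0.369], [0.082, 0.996, -0.034], [-0.37, -0.001, -0.929]]
contact_force: [0.4, 0.4, -0.2]
grip_width: 0.0852
grip_force: 0.0
```

Run:
```python
from h import *
R,p=st(); Rz=R[:,2]
t=np.array([.5985,-.312,.040])+.026*Rz
plan(t+[0,0,.004],0,3,p,R)
```

```text
t 17.27 q [ 0.6325  0.7522 -0.2579  1.8645  0.1953  0.1899  1.7702] p [ 0.6072 -0.312   0.041 ] z [ 0.3686 -0.0338 -0.929 ] y [ 0.0889  0.996  -0.0009] F [ 0.394   0.3545 -0.2017] w 0.0852 gf 0.0
[[0.23, -0.03, 0.67, 0.0], [0.23, -0.03, 0.67, 0.0], [0.23, -0.03, 0.67, 0.0]] len/row cm 0.7064306652521146
```

Request:
step_arm(
  increments=[
    [0.2, 0, 0.6, 0],
    [0.2, 0, 0.6, 0],
    [0.2, 0, 0.5, 0],
    [0, 0, 0, 0],
  ],
)

```text
clock: 17.6
tcp_pos: [0.608, -0.312, 0.023]
orientation: [[-0.925, 0.089, 0.369], [0.082, 0.996, -0.034], [-0.37, -0.001, -0.929]]
contact_force: [-0.3, 0.5, 1.5]
grip_width: 0.0852
grip_force: 0.0
```

Run:
```python
from h import *
R,p=st(); Rz=R[:,2]
t=np.array([.5985,-.312,.040])+.026*Rz
plan(t+[0,0,.004],0,1,p,R)
```

```text
t 17.6 q [ 0.6355  0.7844 -0.2633  1.8638  0.2754  0.1623  1.6982] p [ 0.608 -0.312  0.023] z [ 0.3686 -0.0336 -0.929 ] y [ 0.0888  0.9961 -0.0008] F [-0.3425  0.4989  1.4503] w 0.0852 gf 0.0
[[0.11, -0.09, 0.3, 0.0]] len/row cm 0.33243058878563836
```

Good enough; close, then test-lift.

Request:
step_arm(
  increments=[
    [0, 0, 0, 0],
    [0, 0, 0, 0],
    [0, 0, 0, 0],
    [0, 0, 0, 0],
    [0, 0, 0, 0],
  ],
  fingers=1,
)

```text
clock: 18.02
tcp_pos: [0.6086, -0.3124, 0.0251]
orientation: [[-0.925, 0.089, 0.37], [0.082, 0.996, -0.035], [-0.372, -0.002, -0.928]]
contact_force: [-3.8, 0.5, 6.4]
grip_width: 0.0631
grip_force: 64.8
```

Run:
```python
from h import *
R,p=st()
print(R)
plan([p[0],p[1],.14],0,6,p,R)
```

```text
t 18.02 q [ 0.6353  0.7813 -0.2628  1.8635  0.2708  0.1634  1.7022] p [ 0.6086 -0.3124  0.0251] z [ 0.3702 -0.0348 -0.9283] y [ 0.089   0.996  -0.0018] F [-3.7677  0.4601  6.3961] w 0.0631 gf 64.8
[[-0.9247  0.089   0.3702]
 [ 0.0819  0.996  -0.0348]
 [-0.3718 -0.0018 -0.9283]]
[[-0.71, -0.0, -1.78, 0.0], [-0.71, -0.0, -1.78, 0.0], [-0.71, -0.0, -1.78, 0.0], [-0.71, -0.0, -1.78, 0.0], [-0.71, -0.0, -1.78, 0.0], [-0.71, -0.0, -1.78, 0.0]] len/row cm 1.9155626433784199
```

```bash
cat > fk.py <<'E'
import numpy as np
from scipy.optimize import least_squares
from scipy.spatial.transform import Rotation as Ro
D=[([-1.2532,.522,-.0363,1.6,.0212,1.0211],[.2363,.5783,.2307],[-.0003,-.0011,-1]),
([-1.192,1.1272,-.8103,.2133,.7834,1.8806],[.3208,.8234,.3165],[.0251,-.024,-.9994]),
([.3745,.568,-1.0971,1.3659,.529,1.4978],[.6089,.1095,.3922],[.0212,-.0193,-.9996]),
([.0564,.4991,-.2372,.8044,.1346,1.9244],[.6352,-.0324,.5695],[-.0737,-.0253,-.997]),
([-.0377,.9665,.5528,.1802,-.487,1.9325],[.8327,-.0687,.4933],[.0856,-.018,-.9962]),
([-.9345,.0616,.9915,1.9791,-.067,.7398],[.5378,-.0626,.3679],[.3791,-.0239,-.9251]),
([-.2729,.3963,-.0814,2.4139,1.6635,.1888],[.4621,.0472,.1061],[.3707,-.0333,-.9282]),
([.179,.1252,-.4657,1.7748,.2393,.9104],[.5747,.039,.4088],[.3688,-.0334,-.9289]),
([.7257,.4978,-.3705,1.7951,.1025,.5183],[.5981,-.3115,.2099],[.369,-.0337,-.9288]),
([.6353,.7813,-.2628,1.8635,.2708,.1634],[.6086,-.3124,.0251],[.3702,-.0348,-.9283])]
def fk(q,k,s):
    r=lambda a,t:Ro.from_euler(a,t)
    h,a,b,c,o,e1,e2,e3=k
    R=r('z',s[0]*q[0]+o); p=np.array([0,0,h]); R=R*r('y',q[1])*r('z',s[1]*q[2]); p=p+R.apply([e1,0,a])
    R=R*r('y',q[3])*r('z',s[2]*q[4]); p=p+R.apply([e2,0,b]); R=R*r('y',q[5]); p=p+R.apply([e3,0,c]); return p,R.as_matrix()[:,2]
def res(k,s): return np.concatenate([np.r_[fk(q,k,s)[0]-p,fk(q,k,s)[1]-z] for q,p,z in D])
if __name__=="__main__":
  np.set_printoptions(precision=4,suppress=True)
  best=None
  for s in [(i,j,l) for i in(1,-1) for j in(1,-1) for l in(1,-1)]:
    f=least_squares(res,[.35,.4,.4,.3,0,0,0,0],args=(s,))
    if best is None or f.cost<best[0].cost: best=(f,s)
  f,s=best; print(f.cost,s,f.x)
  # feasible placing? search joints for place pose with same z
  lo=np.array([-2.91,-.3,-1.5,.17,-1.26,.16]);hi=np.array([2.91,2.13,1.42,2.43,4.41,1.93]); z=np.array([.3702,-.0348,-.9283])
  for t in ([.5873,-.0123,.0771],[.5873,-.0123,.14]):
    B=None
    for x0 in ([.2,.6,-.3,2.1,.3,.2],[-.2,.6,.3,2.1,1.,.2],[.2,.6,-.3,2.1,1.5,.3],[.6,.6,-.8,2.1,.3,.3],[-.6,.6,.8,2.1,.3,.3]):
      g=least_squares(lambda q:np.r_[fk(q,f.x,s)[0]-t,.3*(fk(q,f.x,s)[1]-z)],x0,bounds=(lo,hi))
      if B is None or g.cost<B.cost:B=g
    print(t,B.cost,B.x,fk(B.x,f.x,s))
E
python3 fk.py
```

```text
0.003203506076170223 (-1, -1, -1) [ 0.336   0.5355  0.4252  0.342  -0.0671  0.0033  0.0098  0.0085]
[0.5873, -0.0123, 0.0771] 1.0125001162782227e-17 [ 0.202   0.6013 -0.4018  2.1578  1.4605  0.2685] (array([ 0.5873, -0.0123,  0.0771]), array([ 0.3702, -0.0348, -0.9283]))
[0.5873, -0.0123, 0.14] 1.0125000406240383e-17 [ 0.1831  0.4695 -0.3551  2.1024  0.7871  0.2945] (array([ 0.5873, -0.0123,  0.14  ]), array([ 0.3702, -0.0348, -0.9283]))
```

Request:
step_arm(
  increments=[
    [-0.5, 0, -1.2, 0],
    [-0.7, 0, -1.8, 0],
    [-0.7, 0, -1.8, 0],
    [-0.7, 0, -1.8, 0],
    [-0.7, 0, -1.8, 0],
    [-0.7, 0, -1.8, 0],
    [-0.7, 0, -1.8, 0],
    [-0.5, 0, -1.2, 0],
  ],
)

```text
clock: 18.68
tcp_pos: [0.608, -0.3121, 0.1693]
orientation: [[-0.924, 0.089, 0.371], [0.081, 0.996, -0.035], [-0.373, -0.002, -0.928]]
contact_force: [0.4, -0.3, -1.0]
grip_width: 0.0632
grip_force: 66.9
```

Run:
```python
from h import *
R,p=st()
plan([.575,-.0123,.165],0,16,p,R)
```

```text
t 18.68 q [ 0.7339  0.5678 -0.3984  1.8063  0.2018  0.4458  1.7475] p [ 0.608  -0.3121  0.1693] z [ 0.3713 -0.0352 -0.9279] y [ 0.0887  0.9961 -0.0023] F [ 0.3843 -0.2821 -1.0171] w 0.0632 gf 66.9
[[0.35, 1.85, -0.12, 0.0], [0.35, 1.85, -0.12, 0.0], [0.35, 1.85, -0.12, 0.0], [0.35, 1.85, -0.12, 0.0], [0.35, 1.85, -0.12, 0.0], [0.35, 1.85, -0.12, 0.0], [0.35, 1.85, -0.12, 0.0], [0.35, 1.85, -0.12, 0.0], [0.35, 1.85, -0.12, 0.0], [0.35, 1.85, -0.12, 0.0], [0.35, 1.85, -0.12, 0.0], [0.35, 1.85, -0.12, 0.0], [0.35, 1.85, -0.12, 0.0], [0.35, 1.85, -0.12, 0.0], [0.35, 1.85, -0.12, 0.0], [0.35, 1.85, -0.12, 0.0]] len/row cm 1.885218082345965
```

Request:
step_arm(
  increments=[
    [0.5, 1.85, -0.1, 0],
    [0.5, 1.85, -0.1, 0],
    [0.5, 1.85, -0.1, 0],
    [0.5, 1.85, -0.1, 0],
    [0.5, 1.85, -0.1, 0],
    [0.5, 1.85, -0.1, 0],
    [0.5, 1.85, -0.1, 0],
    [0.4, 1.85, -0.1, 0],
  ],
)

```text
clock: 19.35
tcp_pos: [0.5815, -0.1602, 0.1599]
orientation: [[-0.925, 0.089, 0.37], [0.082, 0.996, -0.034], [-0.372, -0.001, -0.928]]
contact_force: [1.7, 0.3, -1.3]
grip_width: 0.0636
grip_force: 66.9
```

Request:
step_arm(
  increments=[
    [0.2, 1.85, -0.1, 0],
    [0.2, 1.85, -0.1, 0],
    [0.2, 1.85, -0.1, 0],
    [0.2, 1.85, -0.1, 0],
    [0.2, 1.85, -0.1, 0],
    [0.2, 1.5, -0.1, 0],
  ],
)

```text
clock: 19.85
tcp_pos: [0.5781, -0.0512, 0.1609]
orientation: [[-0.925, 0.088, 0.37], [0.082, 0.996, -0.034], [-0.372, -0.001, -0.928]]
contact_force: [0.6, -0.1, -2.9]
grip_width: 0.0635
grip_force: 66.8
```

Run:
```python
from h import *
R,p=st()
plan([.5873,-.0123,.13],0,6,p,R); plan([.5873,-.0123,.079],0,8,np.array([.5873,-.0123,.13]),R)
```

```text
t 19.85 q [ 0.0141  0.4059 -0.0701  2.1103  0.3084  0.2596  1.1539] p [ 0.5781 -0.0512  0.1609] z [ 0.3705 -0.0337 -0.9282] y [ 0.0882  0.9961 -0.0009] F [ 0.6102 -0.0692 -2.9091] w 0.0635 gf 66.8
[[0.1, 0.66, 0.51, 0.0], [0.1, 0.66, 0.51, 0.0], [0.1, 0.66, 0.51, 0.0], [0.1, 0.66, 0.51, 0.0], [0.1, 0.66, 0.51, 0.0], [0.1, 0.66, 0.51, 0.0]] len/row cm 0.8430093318654753
[[0.24, 0.0, 0.59, 0.0], [0.24, 0.0, 0.59, 0.0], [0.24, 0.0, 0.59, 0.0], [0.24, 0.0, 0.59, 0.0], [0.24, 0.0, 0.59, 0.0], [0.24, 0.0, 0.59, 0.0], [0.24, 0.0, 0.59, 0.0], [0.24, 0.0, 0.59, 0.0]] len/row cm 0.6375000000000001
```

Request:
step_arm(
  increments=[
    [0.1, 0.65, 0.5, 0],
    [0.1, 0.65, 0.5, 0],
    [0.1, 0.65, 0.5, 0],
    [0.1, 0.65, 0.5, 0],
    [0.1, 0.65, 0.5, 0],
    [0.1, 0.65, 0.5, 0],
    [0, 0, 0, 0],
  ],
)

```text
clock: 20.43
tcp_pos: [0.5872, -0.0129, 0.1296]
orientation: [[-0.925, 0.087, 0.37], [0.081, 0.996, -0.033], [-0.371, -0.001, -0.929]]
contact_force: [-0.3, 0.6, -1.5]
grip_width: 0.0631
grip_force: 66.8
```

Run:
```python
from h import *
R,p=st()
plan([.5873,-.0123,.085],0,6,p,R)
d=grab("top"); W=cloud(d); c=(W-C)@B.T; hs=cv2.cvtColor(d["color"],cv2.COLOR_RGB2HSV)
bl=(hs[...,0]>90)&(hs[...,0]<118)&(hs[...,1]>80)&(abs(c[...,0])<.09)&(abs(c[...,1])<.13)&(c[...,2]<.2); print(bl.sum())
```

```text
t 20.43 q [-0.1432  0.4732  0.0261  2.1169  0.3556  0.1911  1.0243] p [ 0.5872 -0.0129  0.1296] z [ 0.3695 -0.0333 -0.9286] y [ 0.0872  0.9962 -0.001 ] F [-0.2722  0.569  -1.4872] w 0.0631 gf 66.8
[[0.27, 0.01, 0.69, 0.0], [0.27, 0.01, 0.69, 0.0], [0.27, 0.01, 0.69, 0.0], [0.27, 0.01, 0.69, 0.0], [0.27, 0.01, 0.69, 0.0], [0.27, 0.01, 0.69, 0.0]] len/row cm 0.7433363259533121
98
```

Request:
step_arm(
  increments=[
    [0.2, 0, 0.5, 0],
    [0.2, 0, 0.5, 0],
    [0.2, 0, 0.5, 0],
    [0.2, 0, 0.5, 0],
    [0.2, 0, 0.5, 0],
    [0.2, 0, 0.5, 0],
  ],
)

```text
clock: 20.98
tcp_pos: [0.5871, -0.0152, 0.0973]
orientation: [[-0.925, 0.09, 0.37], [0.083, 0.996, -0.034], [-0.372, -0.001, -0.928]]
contact_force: [0.4, -0.6, -0.6]
grip_width: 0.0631
grip_force: 66.9
```

Run:
```python
from h import *
R,p=st()
plan([.5873,-.0123,.079],0,6,p,R)
```

```text
t 20.98 q [-0.0452  0.5343 -0.0951  2.1294  0.8773  0.1643  0.5165] p [ 0.5871 -0.0152  0.0973] z [ 0.37   -0.0344 -0.9284] y [ 0.0898  0.996  -0.0011] F [ 0.4277 -0.608  -0.6223] w 0.0631 gf 66.9
[[0.12, 0.05, 0.28, 0.0], [0.12, 0.05, 0.28, 0.0], [0.12, 0.05, 0.28, 0.0], [0.12, 0.05, 0.28, 0.0], [0.12, 0.05, 0.28, 0.0], [0.12, 0.05, 0.28, 0.0]] len/row cm 0.30936293064804415
```

Request:
step_arm(
  increments=[
    [0.1, 0.1, 0.3, 0],
    [0.1, 0.1, 0.3, 0],
    [0.1, 0.1, 0.3, 0],
    [0.1, 0, 0.3, 0],
    [0, 0, 0, 0],
  ],
)

```text
clock: 21.4
tcp_pos: [0.5879, -0.0123, 0.0844]
orientation: [[-0.925, 0.09, 0.369], [0.083, 0.996, -0.034], [-0.371, -0.001, -0.929]]
contact_force: [0.2, -0.4, -1.0]
grip_width: 0.0632
grip_force: 66.9
```

Run:
```python
from h import *
R,p=st()
plan([.5873,-.0123,.077],0,3,p,R)
```

```text
t 21.4 q [-0.0305  0.5613 -0.1222  2.131   1.073   0.1642  0.3193] p [ 0.5879 -0.0123  0.0844] z [ 0.3692 -0.0345 -0.9287] y [ 0.0897  0.996  -0.0013] F [ 0.1738 -0.4108 -0.9851] w 0.0632 gf 66.9
[[0.11, -0.0, 0.22, 0.0], [0.11, -0.0, 0.22, 0.0], [0.11, -0.0, 0.22, 0.0]] len/row cm 0.24690787980151335
```

Run:
```python
from h import *
d=grab("wrist"); save(d,"w3")
W=cloud(d); c=(W-C)@B.T; hs=cv2.cvtColor(d["color"],cv2.COLOR_RGB2HSV)
bl=(hs[...,0]>90)&(hs[...,0]<118)&(hs[...,1]>80)
for lo,hi in((.075,.11),(.02,.056)):
    q=c[bl&(c[...,2]>lo)&(c[...,2]<hi)&(abs(c[...,0])<.09)&(abs(c[...,1])<.12)]
    print(lo,len(q))
    if len(q)>20:
        A=np.c_[2*q[:,:2],np.ones(len(q))]
        from scipy.optimize import least_squares
        f=least_squares(lambda k:np.hypot(q[:,0]-k[0],q[:,1]-k[1])-.032,[-.02,-.05],loss="soft_l1",f_scale=.001); print("axis",f.x,"rms",np.sqrt(np.mean(f.fun**2)),q.min(0),q.max(0))
```

```text
0.075 10589
axis [-0.0198 -0.0504] rms 0.00035497655777520044 [-0.0532 -0.0819  0.075 ] [-0.026  -0.0195  0.11  ]
0.02 3486
axis [-0.0208 -0.0503] rms 0.0003032785161568422 [-0.0538 -0.0797  0.02  ] [-0.0323 -0.0208  0.056 ]
```

View pics/w3.png

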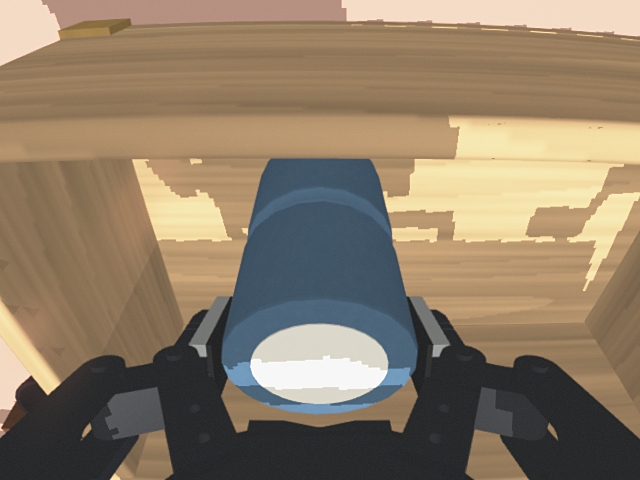

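Wrist view: the held blue cup (foot at (320,365)) is directly over the chest cup (joint line at about v=195-230). The fitted axes agree to 1 mm, so I'll lower it.

Request:
step_arm(
  increments=[
    [0.1, 0, 0.2, 0],
    [0.1, 0, 0.2, 0],
    [0.1, 0, 0.2, 0],
    [0, 0, 0, 0],
  ],
)

```text
clock: 21.78
tcp_pos: [0.5874, -0.012, 0.0781]
orientation: [[-0.925, 0.089, 0.369], [0.082, 0.996, -0.034], [-0.371, -0.001, -0.929]]
contact_force: [-0.5, -0.5, -1.9]
grip_width: 0.0633
grip_force: 66.8
```

Request:
step_arm(
  increments=[
    [0.04, 0, 0.1, 0],
    [0.04, 0, 0.1, 0],
    [0, 0, 0, 0],
  ],
)

```text
clock: 22.03
tcp_pos: [0.5882, -0.0119, 0.0771]
orientation: [[-0.924, 0.089, 0.371], [0.082, 0.996, -0.035], [-0.373, -0.001, -0.928]]
contact_force: [-8.1, -0.0, 16.5]
grip_width: 0.0632
grip_force: 68.8
```

Request:
step_arm(
  increments=[
    [-0.03, 0, -0.06, 0],
    [0, 0, 0, 0],
  ],
)

```text
clock: 22.2
tcp_pos: [0.5878, -0.0117, 0.0771]
orientation: [[-0.925, 0.089, 0.37], [0.082, 0.996, -0.034], [-0.372, -0.001, -0.928]]
contact_force: [1.6, -0.5, 3.0]
grip_width: 0.0629
grip_force: 67.3
```

Request:
step_arm(
  increments=[
    [0, 0, 0, 0],
    [0, 0, 0, 0],
    [0, 0, 0, 0],
    [0, 0, 0, 0],
    [0, 0, 0, 0],
    [0, 0, 0, 0],
  ],
  fingers=-1,
)

```text
clock: 22.7
tcp_pos: [0.5876, -0.0116, 0.0766]
orientation: [[-0.925, 0.089, 0.37], [0.082, 0.996, -0.034], [-0.371, -0.001, -0.929]]
contact_force: [0.4, 0.3, 0.0]
grip_width: 0.0852
grip_force: 0.0
```

```bash
cat >> h.py <<'E'
from scipy.optimize import least_squares
def cups(d):
    W=cloud(d); c=(W-C)@B.T; hs=cv2.cvtColor(d["color"],cv2.COLOR_RGB2HSV)
    bl=(hs[...,0]>90)&(hs[...,0]<118)&(hs[...,1]>80)&(abs(c[...,0])<.09)&(abs(c[...,1])<.12)
    for lo,hi in((.062,.075),(.092,.105),(.02,.056)):
        q=c[bl&(c[...,2]>lo)&(c[...,2]<hi)]
        if len(q)>20:
            f=least_squares(lambda k:np.hypot(q[:,0]-k[0],q[:,1]-k[1])-.032,[-.02,-.05],loss="soft_l1",f_scale=.001); print("axis at",lo,f.x,"rms",np.sqrt(np.mean(f.fun**2)),len(q))
E
python3 - <<'E'
from h import *
R,p=st(); cups(grab("wrist"))
plan(p+[-.02,0,.06],0,5,p,R)
E
```

```text
t 22.7 q [-0.0167  0.5772 -0.142   2.134   1.205   0.1673  0.1901] p [ 0.5876 -0.0116  0.0766] z [ 0.3696 -0.0343 -0.9286] y [ 0.0889  0.996  -0.0014] F [0.3696 0.3268 0.0053] w 0.0852 gf 0.0
axis at 0.062 [-0.0202 -0.0499] rms 0.00031975062793951066 2853
axis at 0.092 [-0.0202 -0.0499] rms 0.00037262210963872624 5015
axis at 0.02 [-0.0208 -0.0503] rms 0.00028661385550814893 2794
[[-0.08, -0.04, -1.26, 0.0], [-0.08, -0.04, -1.26, 0.0], [-0.08, -0.04, -1.26, 0.0], [-0.08, -0.04, -1.26, 0.0], [-0.08, -0.04, -1.26, 0.0]] len/row cm 1.264911064067352
```

Request:
step_arm(
  increments=[
    [0, 0, -0.6, 0],
    [0, 0, -0.8, 0],
    [0, 0, -1.2, 0],
    [0, 0, -1.5, 0],
    [0, 0, -1.5, 0],
    [0, 0, -2, 0],
    [0, 0, -2, 0],
    [0, 0, -2, 0],
  ],
)

```text
clock: 23.42
tcp_pos: [0.5441, -0.0075, 0.185]
orientation: [[-0.925, 0.089, 0.369], [0.082, 0.996, -0.034], [-0.371, -0.001, -0.929]]
contact_force: [-0.2, -0.4, 0.0]
grip_width: 0.0856
grip_force: 0.0
```

Run:
```python
from h import *
R,p=st()
for n in("top","wrist","scene"):
    d=grab(n); print(n); knob(d)
    if n=="wrist": cups(d)
plan(ch(-.06,.112,.18),0,8,p,R)
```

```text
t 23.42 q [ 0.2842  0.3497 -0.5257  2.1552  0.7513  0.4068  0.6429] p [ 0.5441 -0.0075  0.185 ] z [ 0.3691 -0.0342 -0.9288] y [ 0.0885  0.9961 -0.0015] F [-0.2191 -0.36    0.0245] w 0.0856 gf 0.0
top
knob n 150 med [-0.003   0.1045  0.1596] min [-0.0118  0.0887  0.1504] max [0.0095 0.123  0.1695]
wrist
knob n 68 med [-0.0108  0.1102  0.1552] min [-0.0131  0.0888  0.1448] max [0.0054 0.122  0.1614]
axis at 0.062 [-0.0203 -0.05  ] rms 0.0003230919654988053 756
axis at 0.092 [-0.0203 -0.05  ] rms 0.00033311150389039846 1059
axis at 0.02 [-0.0205 -0.0505] rms 0.0003074924104024392 1484
scene
knob n 91 med [0.0012 0.1228 0.1526] min [-0.0101  0.0927  0.1412] max [0.0114 0.1277 0.1627]
[[0.09, 2.01, 0.03, 0.0], [0.09, 2.01, 0.03, 0.0], [0.09, 2.01, 0.03, 0.0], [0.09, 2.01, 0.03, 0.0], [0.09, 2.01, 0.03, 0.0], [0.09, 2.01, 0.03, 0.0], [0.09, 2.01, 0.03, 0.0], [0.09, 2.01, 0.03, 0.0]] len/row cm 2.0147605883232442
```

Request:
step_arm(
  increments=[
    [0.1, 1.9, 0, 0],
    [0.1, 1.95, 0, 0],
    [0.1, 1.95, 0, 0],
    [0.1, 1.95, 0, 0],
    [0.1, 1.95, 0, 0],
    [0.1, 1.95, 0, 0],
    [0.1, 1.95, 0, 0],
    [0.1, 1.95, 0, 0],
  ],
  fingers=1,
)

```text
clock: 24.23
tcp_pos: [0.5511, 0.1489, 0.1802]
orientation: [[-0.925, 0.089, 0.369], [0.082, 0.996, -0.035], [-0.371, -0.002, -0.929]]
contact_force: [0.4, -0.2, 0.2]
grip_width: -0.0002
grip_force: 0.0
```

Run:
```python
from h import *
R,p=st()
plan(ch(-.041,.106,.145),0,4,p,R); plan(ch(.018,.106,.1175),0,8,ch(-.041,.106,.145),R)
```

```text
t 24.23 q [-0.0928  0.406  -0.493   2.0767  0.8614  0.5436  0.244 ] p [0.5511 0.1489 0.1802] z [ 0.369  -0.0346 -0.9288] y [ 0.0888  0.9961 -0.0019] F [ 0.4256 -0.2026  0.2415] w -0.0002 gf 0.0
[[-0.13, -0.04, 1.0, 0.0], [-0.13, -0.04, 1.0, 0.0], [-0.13, -0.04, 1.0, 0.0], [-0.13, -0.04, 1.0, 0.0]] len/row cm 1.010340218980301
[[-0.56, -0.0, 0.59, 0.0], [-0.56, -0.0, 0.59, 0.0], [-0.56, -0.0, 0.59, 0.0], [-0.56, -0.0, 0.59, 0.0], [-0.56, -0.0, 0.59, 0.0], [-0.56, -0.0, 0.59, 0.0], [-0.56, -0.0, 0.59, 0.0], [-0.56, -0.0, 0.59, 0.0]] len/row cm 0.8136673059845316
```

Request:
step_arm(
  increments=[
    [-0.1, 0, 1.0, 0],
    [-0.1, 0, 1.0, 0],
    [-0.1, 0, 1.0, 0],
    [-0.1, 0, 1.0, 0],
    [-0.55, 0, 0.6, 0],
    [-0.55, 0, 0.6, 0],
    [-0.55, 0, 0.6, 0],
    [-0.55, 0, 0.6, 0],
  ],
)

```text
clock: 24.9
tcp_pos: [0.5996, 0.1435, 0.1311]
orientation: [[-0.925, 0.089, 0.37], [0.082, 0.996, -0.034], [-0.371, -0.001, -0.929]]
contact_force: [-1.5, 0.7, -2.1]
grip_width: -0.0001
grip_force: 1.3
```

Run:
```python
from h import *
R,p=st(); print((p-C)@B.T)
for n in ("scene","wrist"): knob(grab(n))
plan(ch(.018,.106,.1175),0,4,p,R)
```

```text
t 24.9 q [-0.1147  0.5394 -0.4178  2.0074  0.9803  0.4883  0.1871] p [0.5996 0.1435 0.1311] z [ 0.3696 -0.0343 -0.9286] y [ 0.089   0.996  -0.0013] F [-1.5216  0.6738 -2.0984] w -0.0001 gf 1.3
[-0.0119  0.1065  0.1311]
knob n 87 med [0.0075 0.123  0.1513] min [-0.0027  0.0934  0.1373] max [0.0166 0.1277 0.1584]
knob n 0 med None min None max None
[[-0.57, -0.01, 0.59, 0.0], [-0.57, -0.01, 0.59, 0.0], [-0.57, -0.01, 0.59, 0.0], [-0.57, -0.01, 0.59, 0.0]] len/row cm 0.8212382544822731
```

Request:
step_arm(
  increments=[
    [-0.55, 0, 0.55, 0],
    [-0.55, 0, 0.55, 0],
    [-0.55, 0, 0.55, 0],
    [-0.55, 0, 0.5, 0],
    [-0.5, 0, 0.3, 0],
  ],
)

```text
clock: 25.42
tcp_pos: [0.6261, 0.1401, 0.1128]
orientation: [[-0.93, 0.088, 0.357], [0.08, 0.996, -0.036], [-0.358, -0.005, -0.934]]
contact_force: [-45.4, 5.6, -36.0]
grip_width: -0.0002
grip_force: 37.7
```

Run:
```python
from h import *
R,p=st(); print((p-C)@B.T)
d=grab("scene"); knob(d)
```

```text
t 25.42 q [-0.0963  0.6024 -0.4154  1.9438  0.9738  0.4978  0.2339] p [0.6261 0.1401 0.1128] z [ 0.3565 -0.0365 -0.9336] y [ 0.0881  0.9961 -0.0053] F [-45.3507   5.5561 -35.9676] w -0.0002 gf 37.7
[0.0147 0.1054 0.1128]
knob n 75 med [0.0314 0.1233 0.1343] min [0.0191 0.11   0.1205] max [0.04   0.1272 0.1439]
```

Request:
step_arm(
  increments=[
    [0.5, 0, -0.1, 0],
    [0.5, 0, -0.1, 0],
    [0.8, 0, -0.2, 0],
    [1, 0, -0.5, 0],
  ],
)

```text
clock: 25.8
tcp_pos: [0.6042, 0.143, 0.1168]
orientation: [[-0.925, 0.089, 0.371], [0.083, 0.996, -0.034], [-0.372, -0.001, -0.928]]
contact_force: [0.2, -0.6, 0.3]
grip_width: -0.0
grip_force: 0.0
```

Run:
```python
from h import *
R,p=st(); print((p-C)@B.T)
d=grab("scene"); knob(d); 
W=cloud(d); c=(W-C)@B.T; hs=cv2.cvtColor(d["color"],cv2.COLOR_RGB2HSV)
m=(abs(c[...,1])<.14)&(c[...,2]>.16)&(c[...,2]<.28)&(c[...,0]<.11)&(c[...,0]>-.02)&(hs[...,0]<20)&(hs[...,1]>90)
q=c[m]; a=np.polyfit(q[:,2],q[:,0],1); print("lid angle est (was 1.1526)",np.pi/2-np.arctan(-a[0]))
plan(ch(-.06,.106,.17),0,6,p,R)
save(d,"s3"); cv2.imwrite("pics/s3c.png",cv2.cvtColor(cv2.resize(d["color"][130:370,180:500],None,fx=2,fy=2),cv2.COLOR_RGB2BGR))
```

```text
t 25.8 q [-0.1328  0.5654 -0.3902  2.0066  1.0217  0.4647  0.1478] p [0.6042 0.143  0.1168] z [ 0.3706 -0.0341 -0.9282] y [ 0.0894  0.996  -0.0009] F [ 0.2199 -0.6109  0.2792] w -0.0 gf 0.0
[-0.0074  0.1064  0.1168]
knob n 74 med [0.0304 0.1236 0.1359] min [0.0193 0.1087 0.1238] max [0.0389 0.1272 0.1449]
lid angle est (was 1.1526) 1.0379424508445136
[[0.48, -0.01, -1.15, 0.0], [0.48, -0.01, -1.15, 0.0], [0.48, -0.01, -1.15, 0.0], [0.48, -0.01, -1.15, 0.0], [0.48, -0.01, -1.15, 0.0], [0.48, -0.01, -1.15, 0.0]] len/row cm 1.246879477941325
```

View pics/s3c.png

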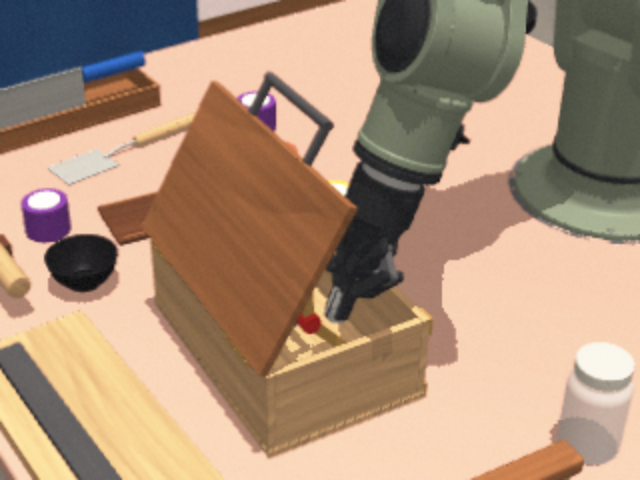

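Run:
```python
from h import *
R,p=st(); a=ch(-.09,.106,.16); b=ch(-.15,.0,.40)
plan(a,0,4,p,R); plan(b,0,8,a,R)
d=grab("scene"); W=cloud(d); c=(W-C)@B.T; hs=cv2.cvtColor(d["color"],cv2.COLOR_RGB2HSV)
m=(abs(c[...,1])<.075)&(c[...,2]>.30)&(c[...,2]<.36)&(c[...,0]<.03)&(c[...,0]>-.06)&(hs[...,2]<120)&(hs[...,1]<90)
q=c[m]; print("handle",len(q)); k=np.abs(q[:,1])<.05; print(np.median(q[k],0),q[k].min(0),q[k].max(0))
```

```text
t 25.85 q [-0.1342  0.563  -0.3908  2.0105  1.0223  0.4641  0.1455] p [0.6022 0.1436 0.1171] z [ 0.37   -0.0336 -0.9284] y [ 0.0881  0.9961 -0.001 ] F [0.0573 2.8813 0.3094] w -0.0001 gf 0.0
[[1.47, -0.02, -1.75, 0.0], [1.47, -0.02, -1.75, 0.0], [1.47, -0.02, -1.75, 0.0], [1.47, -0.02, -1.75, 0.0]] len/row cm 2.2826975984104374
[[-0.42, -1.33, -3.06, 0.0], [-0.42, -1.33, -3.06, 0.0], [-0.42, -1.33, -3.06, 0.0], [-0.42, -1.33, -3.06, 0.0], [-0.42, -1.33, -3.06, 0.0], [-0.42, -1.33, -3.06, 0.0], [-0.42, -1.33, -3.06, 0.0], [-0.42, -1.33, -3.06, 0.0]] len/row cm 3.364232088094176
handle 305
[-0.0179  0.0032  0.3317] [-0.0228 -0.0479  0.3255] [-0.0147  0.0497  0.3357]
```

Request:
step_arm(
  increments=[
    [1.4, 0, -1.7, 0],
    [1.5, 0, -1.8, 0],
    [1.5, 0, -1.8, 0],
    [1.5, 0, -1.8, 0],
    [-0.4, -0.8, -3, 0],
    [-0.4, -1.3, -3, 0],
    [-0.4, -1.3, -3, 0],
    [-0.4, -1.3, -3, 0],
  ],
  fingers=0.06,
)

```text
clock: 26.57
tcp_pos: [0.4891, 0.1065, 0.28]
orientation: [[-0.925, 0.087, 0.37], [0.081, 0.996, -0.033], [-0.372, -0.001, -0.928]]
contact_force: [0.9, -1.1, 0.6]
grip_width: 0.0404
grip_force: 0.0
```

Request:
step_arm(
  increments=[
    [-0.4, -1.3, -3, 0],
    [-0.4, -1.3, -3, 0],
    [-0.4, -1.3, -3, 0],
    [-0.2, -1.3, -2, 0],
    [0, 0, 0, 6.4],
    [0, 0, 0, 6.4],
    [0, 0, 0, 6.4],
    [0, 0, 0, 6.4],
  ],
)

```text
clock: 27.23
tcp_pos: [0.4574, 0.0572, 0.3866]
orientation: [[-0.793, 0.484, 0.371], [0.509, 0.86, -0.034], [-0.336, 0.162, -0.928]]
contact_force: [0.8, 0.1, -0.8]
grip_width: 0.04
grip_force: 0.0
```

Request:
step_arm(
  increments=[
    [0, 0, 0, 6.4],
    [0, 0, 0, 6.4],
    [0, 0, 0, 6.4],
    [0, 0, 0, 6.4],
    [0, 0, 0, 6.4],
    [0, 0, 0, 6.4],
    [0, 0, 0, 6.4],
    [0, 0, 0, 6.4],
  ],
)

```text
clock: 27.9
tcp_pos: [0.4574, 0.0573, 0.3864]
orientation: [[-0.12, 0.921, 0.371], [0.989, 0.143, -0.034], [-0.084, 0.363, -0.928]]
contact_force: [-0.3, 0.2, 1.1]
grip_width: 0.0401
grip_force: 0.0
```

Run:
```python
from h import *
R,p=st(); print((p-C)@B.T)
roll=np.degrees(np.arctan2(Y@R[:,1],Y@R[:,0])); print("roll",roll)
h=ch(-.0215,0,.328); Rz=R[:,2]; pre=h+.019*Rz-.07*Rz
R2=plan(pre,roll,4,p,R); plan(h+.019*Rz,0,6,pre,R2)
```

```text
t 27.9 q [ 0.374  -0.0849 -0.6785  2.0265  0.1268  0.8325 -0.2447] p [0.4574 0.0573 0.3864] z [ 0.3711 -0.0341 -0.928 ] y [0.9208 0.1425 0.363 ] F [-0.3363  0.1641  1.0617] w 0.0401 gf 0.0
[-0.1458  0.0078  0.3864]
roll 13.009535166334775
[[-0.71, 2.24, 1.24, 3.25], [-0.59, 2.27, 1.24, 3.25], [-0.46, 2.3, 1.24, 3.25], [-0.33, 2.33, 1.24, 3.25]] len/row cm 2.6548590740988294
[[0.0, 0.0, 1.17, 0.0], [0.0, 0.0, 1.17, 0.0], [0.0, 0.0, 1.17, 0.0], [0.0, 0.0, 1.17, 0.0], [0.0, 0.0, 1.17, 0.0], [0.0, 0.0, 1.17, 0.0]] len/row cm 1.166666666666667
```

Request:
step_arm(
  increments=[
    [-0.7, 2.25, 1.2, 3.25],
    [-0.6, 2.3, 1.2, 3.25],
    [-0.45, 2.3, 1.2, 3.25],
    [-0.35, 2.3, 1.2, 3.25],
    [0, 0, 0, 0],
  ],
)

```text
clock: 28.32
tcp_pos: [0.5642, 0.039, 0.3753]
orientation: [[0.091, 0.925, 0.37], [0.996, -0.084, -0.033], [0.0, 0.371, -0.929]]
contact_force: [-0.6, -0.2, -0.3]
grip_width: 0.0401
grip_force: 0.0
```

Run:
```python
from h import *
R,p=st(); Rz=R[:,2]; h=ch(-.0215,0,.328)
plan(h+.019*Rz,0,6,p,R)
d=grab("wrist"); save(d,"w4"); W=cloud(d); c=(W-C)@B.T; hs=cv2.cvtColor(d["color"],cv2.COLOR_RGB2HSV)
m=(abs(c[...,1])<.05)&(c[...,2]>.31)&(c[...,2]<.345)&(c[...,0]<.0)&(c[...,0]>-.05)&(hs[...,1]<90)
q=c[m]; print("handle",len(q)); print(np.median(q,0),np.percentile(q,2,axis=0),np.percentile(q,98,axis=0))
```

```text
t 28.32 q [ 0.3581  0.1493 -0.6752  1.8484  0.3145  0.8426 -0.5568] p [0.5642 0.039  0.3753] z [ 0.3697 -0.0335 -0.9285] y [ 0.9247 -0.0844  0.3712] F [-0.5553 -0.2326 -0.289 ] w 0.0401 gf 0.0
[[0.01, -0.04, 1.15, 0.0], [0.01, -0.04, 1.15, 0.0], [0.01, -0.04, 1.15, 0.0], [0.01, -0.04, 1.15, 0.0], [0.01, -0.04, 1.15, 0.0], [0.01, -0.04, 1.15, 0.0]] len/row cm 1.1497843059661683
handle 4107
[-0.0242  0.0057  0.3349] [-0.0279 -0.0473  0.3295] [-0.0179  0.0484  0.3368]
```

View pics/w4.png

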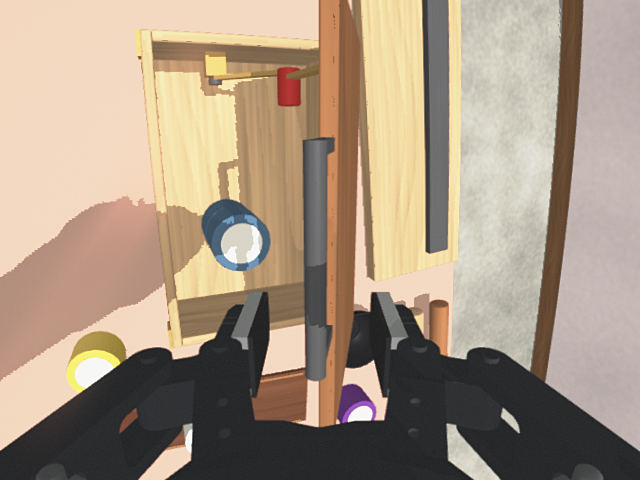

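Wrist view: the handle bar (u=305-328) lies centred between the pads (268 and 372). The stacked cups show at (238,235) and the broken stay's red knob at (289,87).

Request:
step_arm(
  increments=[
    [0, 0, 1.15, 0],
    [0, 0, 1.15, 0],
    [0, 0, 1.15, 0],
    [0, 0, 1.15, 0],
    [0, 0, 1.15, 0],
    [0, 0, 1.15, 0],
    [0, 0, 0, 0],
  ],
)

```text
clock: 28.95
tcp_pos: [0.5859, 0.0378, 0.309]
orientation: [[0.086, 0.926, 0.367], [0.996, -0.078, -0.034], [-0.003, 0.369, -0.93]]
contact_force: [-1.4, 1.0, -0.5]
grip_width: 0.0403
grip_force: 0.0
```

Request:
step_arm(
  increments=[
    [0, 0, 0, 0],
    [0, 0, 0, 0],
    [0, 0, 0, 0],
    [0, 0, 0, 0],
    [0, 0, 0, 0],
  ],
  fingers=1,
)

```text
clock: 29.37
tcp_pos: [0.5862, 0.0382, 0.3123]
orientation: [[0.086, 0.925, 0.371], [0.996, -0.079, -0.034], [-0.003, 0.372, -0.928]]
contact_force: [-2.0, 0.9, 4.2]
grip_width: 0.0099
grip_force: 58.7
```

Run:
```python
from h import *
R,p=lidang(); arc(np.r_[1.02,np.arange(1.0,.59,-.05)],R); arc(np.arange(.6,.19,-.05),R); arc([.2,.16,.12,.09,.06,.04,.02,0,-.01],R)
```

```text
t 29.37 q [ 0.3049  0.2508 -0.6417  1.9012  0.4456  0.725  -0.67  ] p [0.5862 0.0382 0.3123] z [ 0.3706 -0.0342 -0.9282] y [ 0.9249 -0.0785  0.3721] F [-1.9608  0.8788  4.1658] w 0.0099 gf 58.7
grip pt chest [-0.0229  0.0004  0.3299] rad 0.24670208853793338 phi 1.025414295169085
[[0.0, -0.48, 0.08, 0.0], [0.01, -1.2, 0.23, 0.0], [0.01, -1.19, 0.29, 0.0], [0.01, -1.17, 0.35, 0.0], [0.01, -1.15, 0.41, 0.0], [0.01, -1.13, 0.47, 0.0], [0.01, -1.11, 0.52, 0.0], [0.01, -1.08, 0.58, 0.0], [0.01, -1.05, 0.63, 0.0]]
[[0.01, -1.02, 0.68, 0.0], [0.01, -0.98, 0.73, 0.0], [0.01, -0.94, 0.78, 0.0], [0.01, -0.9, 0.83, 0.0], [0.01, -0.86, 0.87, 0.0], [0.0, -0.82, 0.91, 0.0], [0.0, -0.77, 0.95, 0.0], [0.0, -0.72, 0.99, 0.0]]
[[0.0, -0.54, 0.82, 0.0], [0.0, -0.51, 0.84, 0.0], [0.0, -0.36, 0.64, 0.0], [0.0, -0.34, 0.65, 0.0], [0.0, -0.22, 0.44, 0.0], [0.0, -0.21, 0.44, 0.0], [0.0, -0.2, 0.45, 0.0], [0.0, -0.1, 0.23, 0.0]]
```

Request:
step_arm(
  increments=[
    [0, -0.5, 0.1, 0],
    [0, -0.9, 0.15, 0],
    [0, -1.2, 0.3, 0],
    [0, -1.2, 0.35, 0],
    [0, -1.15, 0.4, 0],
    [0, -1.1, 0.45, 0],
    [0, -1.1, 0.5, 0],
    [0, -1.1, 0.6, 0],
  ],
)

```text
clock: 30.03
tcp_pos: [0.5204, 0.0442, 0.255]
orientation: [[0.085, 0.925, 0.372], [0.996, -0.078, -0.033], [-0.002, 0.373, -0.928]]
contact_force: [15.3, 3.8, -11.6]
grip_width: 0.0098
grip_force: 60.8
```

Run:
```python
from h import *
R,p=lidang(); arc(np.arange(.69,.28,-.05),R)
```

```text
t 30.03 q [ 0.2639  0.2067 -0.6227  2.1211  0.5312  0.5577 -0.8252] p [0.5204 0.0442 0.255 ] z [ 0.3716 -0.0332 -0.9278] y [ 0.9245 -0.0782  0.373 ] F [ 15.2559   3.8262 -11.567 ] w 0.0098 gf 60.8
grip pt chest [-0.089   0.0004  0.2727] rad 0.24548992208467585 phi 0.6681024337775767
[[0.01, -1.08, 0.59, 0.0], [0.01, -1.04, 0.64, 0.0], [0.01, -1.01, 0.69, 0.0], [0.01, -0.98, 0.74, 0.0], [0.0, -0.94, 0.79, 0.0], [0.0, -0.9, 0.83, 0.0], [0.0, -0.85, 0.88, 0.0], [0.0, -0.81, 0.92, 0.0]]
```

Request:
step_arm(
  increments=[
    [0, -1.0, 0.6, 0],
    [0, -1.0, 0.65, 0],
    [0, -1.0, 0.75, 0],
    [0, -0.95, 0.8, 0],
    [0, -0.9, 0.8, 0],
    [0, -0.85, 0.85, 0],
    [0, -0.8, 0.9, 0],
  ],
)

```text
clock: 30.62
tcp_pos: [0.4791, 0.048, 0.1805]
orientation: [[0.084, 0.925, 0.37], [0.996, -0.077, -0.032], [-0.001, 0.371, -0.929]]
contact_force: [-8.3, 6.8, 5.1]
grip_width: 0.0097
grip_force: 65.7
```

Run:
```python
from h import *
R,p=lidang(); arc(np.arange(.33,.0,-.03),R)
```

```text
t 30.62 q [ 0.1009  0.2642 -0.4931  2.2976  0.854   0.3805 -1.2061] p [0.4791 0.048  0.1805] z [ 0.3699 -0.0324 -0.9285] y [ 0.9253 -0.0774  0.3713] F [-8.2891  6.7599  5.1145] w 0.0097 gf 65.7
grip pt chest [-0.1304  0.0004  0.1981] rad 0.24459976149768228 phi 0.3184842089869964
[[0.0, -0.48, 0.55, 0.0], [0.0, -0.47, 0.57, 0.0], [0.0, -0.45, 0.58, 0.0], [0.0, -0.43, 0.59, 0.0], [0.0, -0.41, 0.61, 0.0], [0.0, -0.4, 0.62, 0.0], [0.0, -0.38, 0.63, 0.0], [0.0, -0.36, 0.64, 0.0], [0.0, -0.34, 0.65, 0.0], [0.0, -0.32, 0.66, 0.0], [0.0, -0.3, 0.67, 0.0]]
```

Request:
step_arm(
  increments=[
    [0, -0.5, 0.55, 0],
    [0, -0.45, 0.55, 0],
    [0, -0.45, 0.6, 0],
    [0, -0.45, 0.6, 0],
    [0, -0.4, 0.6, 0],
    [0, -0.4, 0.6, 0],
    [0, -0.4, 0.65, 0],
  ],
)

```text
clock: 31.2
tcp_pos: [0.4671, 0.0492, 0.131]
orientation: [[0.084, 0.925, 0.37], [0.996, -0.077, -0.032], [-0.001, 0.372, -0.928]]
contact_force: [0.3, 6.4, 2.1]
grip_width: 0.0098
grip_force: 66.8
```

Run:
```python
from h import *
R,p=lidang(); arc([.11,.09,.07,.05,.03,.01,-.01],R)
```

```text
t 31.2 q [-0.0632  0.3478 -0.3293  2.3747  1.2776  0.2817 -1.6565] p [0.4671 0.0492 0.131 ] z [ 0.3704 -0.0316 -0.9283] y [ 0.9251 -0.0775  0.3717] F [0.2808 6.3836 2.0585] w 0.0098 gf 66.8
grip pt chest [-0.1425  0.0005  0.1486] rad 0.24465426708545923 phi 0.10973909753138164
[[0.0, -0.24, 0.43, 0.0], [0.0, -0.23, 0.43, 0.0], [0.0, -0.22, 0.44, 0.0], [0.0, -0.21, 0.44, 0.0], [0.0, -0.2, 0.45, 0.0], [0.0, -0.19, 0.45, 0.0]]
```

Request:
step_arm(
  increments=[
    [0, -0.25, 0.45, 0],
    [0, -0.25, 0.45, 0],
    [0, -0.2, 0.45, 0],
    [0, -0.2, 0.45, 0],
    [0, -0.2, 0.45, 0],
    [0, -0.1, 0.3, 0],
    [0, 0, 0, 0],
  ],
)

```text
clock: 31.78
tcp_pos: [0.4645, 0.0492, 0.102]
orientation: [[0.083, 0.926, 0.368], [0.997, -0.077, -0.032], [-0.001, 0.369, -0.929]]
contact_force: [-5.8, 7.8, -2.8]
grip_width: 0.0103
grip_force: 66.6
```

Run:
```python
from h import *
lidang()
```

```text
t 31.78 q [-0.0701  0.4194 -0.3289  2.3981  1.5994  0.2882 -1.9818] p [0.4645 0.0492 0.102 ] z [ 0.3679 -0.0316 -0.9293] y [ 0.9261 -0.0773  0.3693] F [-5.7636  7.8454 -2.7865] w 0.0103 gf 66.6
grip pt chest [-0.145   0.0003  0.1197] rad 0.2450764089407314 phi -0.00895834084689917
```

Request:
step_arm(
  increments=[
    [0, -0.08, 0.2, 0],
    [0, -0.08, 0.2, 0],
    [0, 0, 0, 0],
  ],
)

```text
clock: 32.03
tcp_pos: [0.4652, 0.049, 0.0988]
orientation: [[0.084, 0.925, 0.37], [0.996, -0.078, -0.032], [-0.001, 0.371, -0.928]]
contact_force: [-8.0, 5.8, 12.7]
grip_width: 0.0103
grip_force: 71.6
```

Now it is seated (upward reaction). Release and withdraw.

Request:
step_arm(
  increments=[
    [0, 0.05, -0.1, 0],
    [0, 0, 0, 0],
    [0, 0, 0, 0],
    [0, 0, 0, 0],
    [0, 0, 0, 0],
  ],
  fingers=0.06,
)

```text
clock: 32.45
tcp_pos: [0.4655, 0.0477, 0.0996]
orientation: [[0.086, 0.925, 0.37], [0.996, -0.079, -0.034], [-0.003, 0.371, -0.929]]
contact_force: [-0.5, -0.5, 0.9]
grip_width: 0.0397
grip_force: 0.0
```

Request:
step_arm(
  increments=[
    [0, 0, -0.6, 0],
    [0, 0, -0.8, 0],
    [0, 0, -0.8, 0],
    [0, 0, -0.8, 0],
    [0, 0, -0.8, 0],
    [0, 0, -0.8, 0],
    [0, 0, -0.8, 0],
    [0, 0, 0, 0],
  ],
)

```text
clock: 33.12
tcp_pos: [0.4455, 0.0497, 0.1507]
orientation: [[0.086, 0.925, 0.371], [0.996, -0.079, -0.034], [-0.002, 0.372, -0.928]]
contact_force: [0.5, 1.0, 0.9]
grip_width: 0.0402
grip_force: 0.0
```

Run:
```python
from h import *
st()
d=grab("scene"); W=cloud(d); c=(W-C)@B.T; hs=cv2.cvtColor(d["color"],cv2.COLOR_RGB2HSV)
m=(abs(c[...,1])<.13)&(c[...,2]>.11)&(c[...,2]<.15)&(abs(c[...,0])<.08)&(hs[...,0]<20)&(hs[...,1]>90)
q=c[m]; a=np.polyfit(q[:,0],q[:,2],1); print(len(q),"slope",a,"z med",np.median(q[:,2]))
d0=dict(np.load("pics/scene0.npz")); q=((cloud(d0)-C)@B.T)[m]; print("initial slope",np.polyfit(q[:,0],q[:,2],1))
```

```text
t 33.12 q [-0.0594  0.2743 -0.3546  2.4052  1.1223  0.2961 -1.5288] p [0.4455 0.0497 0.1507] z [ 0.3709 -0.0342 -0.9281] y [ 0.9247 -0.0787  0.3724] F [0.4654 0.9845 0.934 ] w 0.0402 gf 0.0
4695 slope [-0.0001  0.1263] z med 0.12626134888049276
 ** On entry to DLASCL parameter number  4 had an illegal value
 ** On entry to DLASCL parameter number  4 had an illegal value
 ** On entry to DLASCL parameter number  4 had an illegal value
 ** On entry to DLASCL parameter number  4 had an illegal value
 ** On entry to DLASCL parameter number  5 had an illegal value
 ** On entry to DLASCL parameter number  4 had an illegal valueTraceback (most recent call last):
  File "<stdin>", line 6, in <module>
    c, resids, rank, s = lstsq(lhs, rhs, rcond)
                         ~~~~~^^^^^^^^^^^^^^^^^
    x, resids, rank, s = _umath_linalg.lstsq(a, b, rcond,
                         ~~~~~~~~~~~~~~~~~~~^^^^^^^^^^^^^
                                             signature=signature)
                                             ^^^^^^^^^^^^^^^^^^^^
    raise LinAlgError("SVD did not converge in Linear Least Squares")
numpy.linalg.LinAlgError: SVD did not converge in Linear Least Squares
```

```bash
python3 -c "
from rig import ticket
print(ticket.finish_job())"
```

```text
the job is handed in; nothing more can be done
None
```

The lid is shut over the two stacked cups and the job is handed in, with no verdict returned; one risk is a brief wrist-force reading of about 140 N (limit 120 N) at 9.3 s, when joint 4 hit its stop before anything was touched.

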